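Torque the earth bolt of a network case with a break-over wrench

ROBOT

A 6-joint arm with a two-finger parallel gripper is mounted at the origin on the work surface. World frame = base frame: x ahead of the robot, y to its left, z up, the work surface at z = 0. Lengths are in m, angles in rad, forces in N, time in s.
With the tool pointing down it reaches from about 0.35 to 0.85 m from the base axis. Payload 8.1 kg.
Tool frame: the origin (TCP) lies on the mounting face of the last link; the fingertips stand 186 mm ahead of it and the grasp point (between the pads) lies 167 mm ahead of it; z points along the fingers, y is the line along which they close (so a half turn about z gives the same grasp; the last joint's range is limited). The gripper opens to 93 mm and grips with 3 to 60 N. Pads are 15 mm wide; open, the fingers measure 128 mm over their backs; the gripper's body (75 mm by 188 mm) begins 65 mm behind the grasp point.
Start: joints at [1.199, 0.13, 1.488, -0, 1.523, -0.085], TCP at [0.17, 0.576, 0.405] pointing down, gripper open.
Joint ranges: [-2.96, 2.96], [-0.89, 2.26], [0.02, 2.5], [-1.34, 4.48], [0, 2.73], [-2.66, 2.66]. Speed limits (rad/s): [2.39, 2.39, 2.79, 3.14, 3.14, 3.14].

INTERFACE

Orientations are given as a rotation vector (axis times angle).
In Python, from plant import read_state, read_camera, camera_params, close_job gives the robot as it stands. The module is installed in compiled form; this text tells all that it offers.
- The arm moves only by the tool servo_tool, never from a script. Its argument "increments" is a list of rows, each an object with "slide": the shift along the tool's x, y, z in mm, a list of three; "dr": the turn, a rotation vector about the tool's x, y, z in rad, a list of three; "jaw": the closure, from 0 (fully open) to 1 (shut). In form: [{"slide": [x, y, z], "dr": [ax, ay, az], "jaw": jaw}, ...]. A call has 1 to 20 rows; each row is the pose to reach, as a shift and turn from the pose commanded when the call began, along the tool's axes at that moment; what a row does not reach only later rows make up. A row lasts 1/10 s, in which the tool goes at most 50 mm and 8.59 degrees, less where a joint would pass 70% of its speed; a pose out of reach is approached as far as the arm can. A call with a gripper value outside its range is refused whole. The fingers move at their own pace and stop on an object; "force" is the grip in N (left out, the last holds). Time passes only in rows, so rows that repeat a pose let the fingers close. It gives the time, the measured TCP pose, the force, the opening and the grip force at its end, in the units of the state.
- read_state(): the state, without advancing time (a new reading comes with each control period).
- read_camera(name): name is "side" or "top"; returns (picture, depth): 400x640x3 uint8, red, green, blue; 400x640 float32, m along the optical axis (not along the pixel's ray), 0 where there is no reading.
- camera_params(name): a dict with "fx", "fy", "cx", "cy" (pixels), "k1" (the pictures are not rectified: a ray, as slopes to the right and down, at radius r is drawn at 1 + k1 r^2 times it, then the intrinsics apply), "rvec" (rotation vector, rad) and "tvec" (3), from world to camera coordinates, as OpenCV has them. Camera axes: x right, y down, z forward; pixel columns grow to the right and rows downward; lengths in m; the calibration is good to about 2 mm. A picture is of the moment at which its call begins. camera_params takes no time and is no camera call.
- close_job(): hands the job in; it is judged then, once.
The state is a dict: "t": time; "q": joint angles; "dq": joint speeds; "joint_torque": joint torques, N m; "tool_pos": TCP position; "orientation": TCP orientation; "force": force on the tool from outside, world axes, zero at the start; "wrist_torque": the same for the moment, N m; "opening": finger opening in m; "gripper_force": force on a finger pad.
Only numpy, scipy, OpenCV 4.12 (cv2) and the standard library are available. Lean on these libraries where they do the work, as an engineer would, in place of code of your own. Each camera call takes 0.05 s, during which the arm holds its last target. There are 200 camera calls.

TASK

Take the break-over torque wrench from its rest, push its socket gently and fully down over the big square-headed bolt at the end of the copper earth bar on the black case, and tighten the bolt (clockwise seen from above) until the wrench clearly breaks over, then stop at once, well before its give runs out. Then lift the wrench off and lay it back in its rest the same way round, handle straight again, leaving the bolt turned in and not disturbing the other things on the desk.

Things in the scene. Friction and masses are not known exactly. Their poses are not given: they have to be found in the camera images.
- wrench: Break-over torque wrench, 240 mm long, about 0.36 kg. Origin on the socket's axis at its mouth (lowest face); x along the handle away from the socket, z up. Handle: black bar 22 mm wide, 20 mm high, from x = 65 to 230 mm, centre line 34 mm above the origin. Head 41 mm across, top 43.5 mm above the origin. This body is the handle; the socket hinges under it about its own axis (joint click).
- grip (a point): Point on the handle's centre line 120 mm from the socket's axis and 34 mm above the socket's mouth, midway between the two saddles of the rest when the wrench lies in it. Moves with the handle; axes as wrench.
- handle_end (a point): Point on the handle's centre line 230 mm from the socket's axis, 34 mm above the socket's mouth; axes as wrench.
- socket (a point): Centre of the socket's mouth (it opens downwards), same point as the origin of wrench, but turning with the socket. Square hole 25.5 mm across flats, 15.5 mm deep, outside 37.5 mm square; its flats face along the point's x axis and every 90 degrees from it.
- click (a joint): Break-over hinge: angle (rad) the handle has turned clockwise past the socket; 0 = straight. A preloaded spring holds 0 up to 1.2 N m (10 N across the handle 120 mm from the axis), then gives with slowly rising torque (0.8 N m per rad) and returns to 0 when let go. The give ends hard at 0.45. Broken over means above 0.10; beyond 0.30 is overdone.
- case: Black network case 240 (x) x 280 (y) x 44 mm high, fixed; origin under its centre. A copper earth bar 36 mm wide, 5 mm high runs along y on its top, with the big bolt at its +y end (x = -50, y = +100 mm), washer 42 mm across, top 52 mm above the desk, and four small bolts (13 mm hex heads, tops 57 mm above the desk), the nearest 65 mm from the big one.
- bolt_top (a point): Centre of the top of the big square-headed bolt, 65.5 mm above the desk. Head 24 mm across flats, 13.5 mm high (top 3.5 mm a cone); with the socket fully down its mouth rests on the washer, 52 mm above the desk. Turns with the bolt; the flats face along the point's x axis and every 90 degrees from it.
- bolt (a joint): Turn of the big bolt (rad), growing as it is tightened (clockwise from above). It starts at 0 to 0.3, turns with little drag (0.15 N m), and comes hard tight at a value that is not known beforehand, between 0.75 and 1.25.
- rest: Fixed rest: aluminium foot 170 x 70 mm, two grey saddles 14 mm thick at x = 55 and 185 mm that carry the handle. Slots open at the top, 27 mm wide, flared above; slot floor 40 mm, cheek tops about 56 mm above the desk. Origin on the desk under the place of the socket's axis; x along the lying handle, from socket to handle end.
- rest_home (a point): Where the origin of wrench is when the wrench lies home in the rest: 16 mm above the desk (handle centre line 50 mm above the desk); x runs along the handle.
- pliers: Bystander: cutting pliers with blue handles, lying, 160 mm long, 12 mm high. Leave alone; origin at its middle, on its underside.
- crimper: Bystander: crimping tool with orange handles, lying, 190 mm long, 24 mm high. Leave alone; origin at its middle, on its underside.
- tester: Bystander: white cable tester box 100 x 34 x 26 mm lying on the black case. Leave alone; origin at its middle, on its underside.
- driver: Bystander: screwdriver, lying. Leave alone; origin at its middle, on its underside.
- pot: Bystander: jar, 60 mm across, 75 mm high. Leave alone; origin at its middle, on its underside.
- mug: Bystander: white mug, 80 mm across, 90 mm high. Leave alone; origin at its middle, on its underside.
- coupler: Bystander: small brass ring, 28 mm across, 20 mm high. Leave alone; origin at its middle, on its underside.
Things that resemble listed ones, but are neither listed nor needed, are in the scene too. Leave any pink look-alike of the rest alone.

How it is judged:
On the way, in this order (a step that is already met when the one before it is completed fails the run):
1. the socket sits fully down over the big bolt, wrench still straight (horizontal distance between socket and bolt_top below 0.004 m and height (world z) of socket below 0.0555 m and value of joint click below 0.06 rad), for 0.2 s.
2. on the bolt, the wrench breaks over by more than 0.10 rad (horizontal distance between socket and bolt_top below 0.004 m and height (world z) of socket below 0.0555 m and value of joint click above 0.1 rad), for 0.1 s.
At the end, for the whole second after the job is handed in: The wrench lies still in its rest, its origin within 12 mm of home, along the rest within 0.12 rad and level within 0.1 rad, straight again (click under 0.04 rad), let go; the bolt is still turned in (above 0.70 rad) (distance between wrench and rest_home below 0.012 m and angle between the x axis of wrench and the x axis of rest_home, either way round below 0.12 rad and angle between wrench's own z axis and vertical below 0.1 rad and linear speed of wrench below 0.02 m/s and value of joint click below 0.04 rad and value of joint bolt above 0.7 rad); the robot touches nothing.
It fails at once if the wrench is pushed on past its break-over (click beyond 0.30 rad) (value of joint click above 0.3 rad).
It fails at once if the wrench is forced on the bolt or case with more than 40 N while its socket is not fully down (pressed on crooked, or pulled off under load) (contact force between wrench and case above 40 N and height (world z) of socket above 0.0555 m).
It fails at once if the bolt is unscrewed from where it started (value of joint bolt below -0.15 rad).
It fails at once if another thing on the desk is shifted by more than 20 mm (distance of any of pliers, crimper, tester, driver, pot, mug, coupler from where it was at the start of the episode above 0.02 m).
It also fails if it takes over 64 s, if anything falls off the work surface, if the arm or the gripper's body presses on something with over 40 N, if the wrist force passes 120 N, or if a joint passes its speed limit or range.

## Working session

There is one attempt and no reset: what is moved stays moved. The work goes in short steps, Python scripts to look and compute and a tool call to move; the robot and the scene stay as the last step left them, time stands still between calls to the robot, and variables do not carry over. Pictures are saved under pics/ and viewed, at most 10 in all, crops included, and the job is handed in when it is done.

Besides the shell and the picture viewer there is one more tool, called after ">>>" by a JSON object that holds its "name" and its "arguments", one argument or row to a line. servo_tool: Moves the arm, as the interface text tells. Its arguments: {"type":"object","properties":{"increments":{"type":"array"},"force":{"type":"number"}},"required":["increments"]}

```bash
mkdir -p pics; cat > h.py <<'E'
import numpy as np, cv2
from scipy.spatial.transform import Rotation as R
from plant import *
def grab(n):
    im,d=read_camera(n); np.savez('%s.npz'%n,im=im,d=d); return im,d
def load(n):
    z=np.load('%s.npz'%n); return z['im'],z['d']
def cam(n):
    p=camera_params(n); K=np.array([[p['fx'],0,p['cx']],[0,p['fy'],p['cy']],[0,0,1]],float)
    return K,np.array([p['k1'],0,0,0,0.]),R.from_rotvec(np.ravel(p['rvec'])).as_matrix(),np.ravel(p['tvec'])
def rays(n,px):
    K,D,Rm,t=cam(n)
    u=cv2.undistortPoints(np.array(px,float).reshape(-1,1,2),K,D).reshape(-1,2)
    return np.c_[u,np.ones(len(u))],Rm,t
def at_z(n,px,z):  # intersect pixel rays with plane z
    r,Rm,t=rays(n,px); c=-Rm.T@t; w=r@Rm
    return c+w*((z-c[2])/w[:,2])[:,None]
def at_d(n,px,d):
    r,Rm,t=rays(n,px)
    dd=np.array([d[int(round(v)),int(round(u))] for u,v in px])
    return (r*dd[:,None]-t)@Rm
def proj(n,P):
    K,D,Rm,t=cam(n); return cv2.projectPoints(np.array(P,float),cv2.Rodrigues(Rm)[0],t,K,D)[0].reshape(-1,2)
def crop(im,x0,y0,x1,y1,s,name):
    cv2.imwrite('pics/'+name,cv2.cvtColor(cv2.resize(im[y0:y1,x0:x1],None,fx=s,fy=s,interpolation=cv2.INTER_CUBIC),cv2.COLOR_RGB2BGR))
E
python3 - <<'E'
from h import *
for n in('top','side'):
    im,d=grab(n); crop(im,0,0,640,400,1.25,n+'0.png'); K,D,Rm,t=cam(n); print(n,K.ravel(),D[0],-Rm.T@t,(d>0).mean())
print(read_state())
E
```

```text
top [478.44853714   0.         319.40407034   0.         478.44853714
 200.65010652   0.           0.           1.        ] -0.131403903157318 [0.15935057 0.0334286  1.52962209] 0.99603125
side [493.5665928    0.         323.3134324    0.         493.5665928
 208.51546985   0.           0.           1.        ] -0.10718865741323741 [ 0.40051702 -1.16872176  0.78831541] 0.99587109375
{'t': 0.1, 'q': array([ 1.19861510e+00,  1.31097593e-01,  1.48915023e+00, -1.77373715e-05,
        1.52298377e+00, -8.53813769e-02]), 'dq': array([-2.52313830e-04, -8.79064014e-04, -2.14023808e-03,  3.51809832e-05,
        1.06948906e-03, -1.29897097e-03]), 'joint_torque': array([ 1.21212252e-03, -5.61346114e+01, -4.93092799e+01,  7.70019600e-02,
        2.92297621e-02, -7.99415966e-05]), 'tool_pos': array([0.16962993, 0.57531722, 0.40379601]), 'orientation': array([-4.48909604e-01, -3.10899523e+00,  2.51338047e-03]), 'force': array([0.25355035, 0.08521319, 0.23667559]), 'wrist_torque': array([-0.00613629, -0.05657429,  0.0020316 ]), 'gripper_force': 0.0, 'opening': 0.09284479021245337}
```

View pics/top0.png

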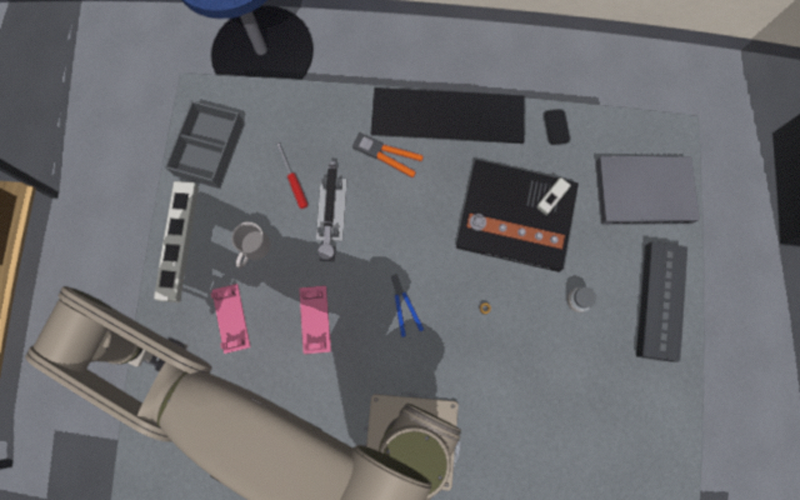

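View pics/side0.png

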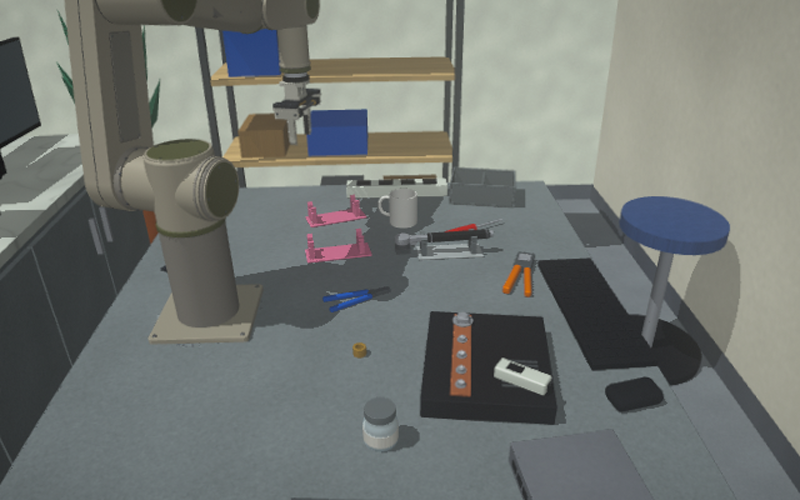

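The top view shows the wrench in the aluminium rest at about (330,210), with its head at (326,250). The two pink rests at (230,320) and (315,320) are empty look-alikes. The big bolt is at (478,222), on the end of the copper bar away from the tester. Next I'll enlarge the wrench and the bolt to confirm both.

```bash
python3 - <<'E'
from h import *
im,d=load('top')
a=cv2.resize(im[120:214,235:295],None,fx=6,fy=6,interpolation=cv2.INTER_CUBIC)
b=cv2.resize(im[120:214,362:432],None,fx=6,fy=6,interpolation=cv2.INTER_CUBIC)
cv2.imwrite('pics/c1.png',cv2.cvtColor(np.hstack([a,b]),cv2.COLOR_RGB2BGR))
E
```

```text
(no output)
```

View pics/c1.png

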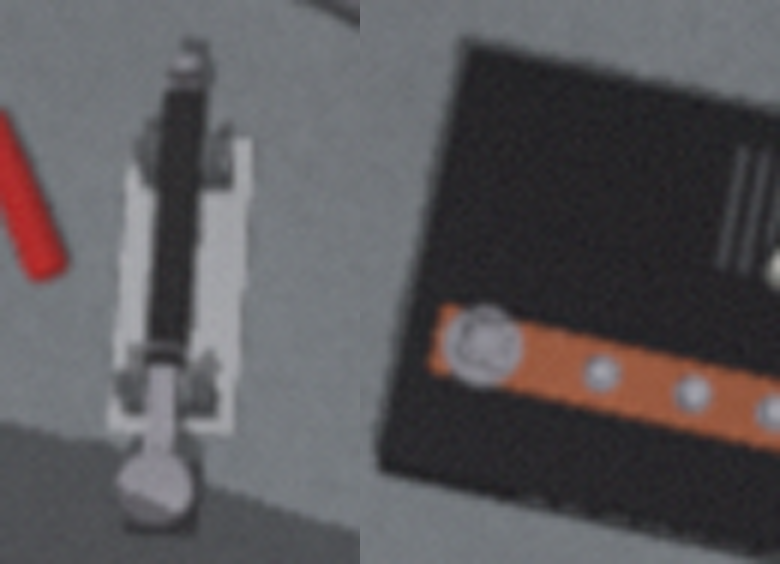

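The crop has a 6x scale. On the left, the wrench head is at crop (156,487) and the black bar runs from (168,350) to (187,90), inside grey saddles on an aluminium foot. On the right, the big bolt with its washer is at (482,345), with smaller bolts beside it. This confirms both items.

```bash
python3 - <<'E'
from h import *
def cloud(n):
    im,d=load(n); vv,uu=np.mgrid[0:400,0:640]; px=np.c_[uu.ravel(),vv.ravel()].astype(float)
    r,Rm,t=rays(n,px); P=(r*d.ravel()[:,None]-t)@Rm; P[d.ravel()==0]=9
    return P.reshape(400,640,3),im.astype(float)
f=lambda x,y,ox:(ox+(x+.5)/6-.5,120+(y+.5)/6-.5)
W=[f(156,487,235)]; print('head z59.5',at_z('top',W,.0595).round(4))
H=[f(168,350,235),f(187,90,235)]; q=at_z('top',H,.060); print('bar',q.round(4))
B=[f(122,345,362),f(240,373,362),f(334,395,362)]; print('bolts',at_z('top',B[:1],.055).round(4),at_z('top',B[1:],.057).round(4))
for n in('top','side'):
    P,im=cloud(n)
    g=P[...,2]; L=(g>.052)&(g<.067)&(abs(P[...,0]-q[:,0].mean())<.1)&(abs(P[...,1]-q[:,1].mean())<.05)&(im.max(2)<75)
    Q=P[L]; c=Q.mean(0); v=np.linalg.svd(Q[:,:2]-c[:2])[2][0]; v*=np.sign(v[0]); print(n,'handle',len(Q),c.round(4),'yaw',np.arctan2(v[1],v[0]).round(4),np.ptp((Q[:,:2]-c[:2])@v),((Q[:,:2]-c[:2])@v).min())
    cu=(im[...,0]>im[...,2]+40)&(abs(g-.049)<.006)&(abs(P[...,0]-.55)<.35)&(P[...,1]<0)
    Q=P[cu]; c=Q.mean(0); v=np.linalg.svd(Q[:,:2]-c[:2])[2][0]; v*=np.sign(v[1]); print(n,'copper',len(Q),c.round(4),'yaw y axis-90',(np.arctan2(v[1],v[0])-np.pi/2).round(4),((Q[:,:2]-c[:2])@v).max())
    bt=at_z('top',B[:1],.055)[0]
    N=(np.hypot(P[...,0]-bt[0],P[...,1]-bt[1])<.03)
    Q=P[N&(g>.0585)]; print(n,'bolt head pts',len(Q),Q.mean(0).round(4),Q[:,2].max().round(4),'depth med z desk',np.median(g[(abs(g)<.01)]).round(4))
    print(n,'proj bolt',proj(n,[[bt[0],bt[1],.06]]))
E
```

```text
head z59.5 [[0.4502 0.2536 0.0595]]
bar [[0.5244 0.2556 0.06  ]
 [0.6699 0.2621 0.06  ]]
bolts [[ 0.5613 -0.1226  0.055 ]] [[ 0.551  -0.1859  0.057 ]
 [ 0.5435 -0.2365  0.057 ]]
top handle 270 [0.5975 0.2604 0.0586] yaw 0.0527 0.15287239148368195 -0.07915794768121237
top copper 574 [ 0.5451 -0.2344  0.0482] yaw y axis-90 -0.1379 0.1379148119696234
top bolt head pts 52 [ 0.562  -0.1242  0.0631] 0.0684 depth med z desk -0.0004
top proj bolt [[382.10762881 176.68408709]]
side handle 193 [0.6013 0.2544 0.0567] yaw 0.0243 0.16658058642772178 -0.08791579223617478
side copper 651 [ 0.5441 -0.2526  0.0476] yaw y axis-90 -0.1386 0.15487493903762126
side bolt head pts 59 [ 0.5624 -0.1288  0.0623] 0.0659 depth med z desk -0.0008
side proj bolt [[369.50408062 252.23948989]]
```

```bash
python3 - <<'E'
from h import *
N=12; out=[]
for n in('top','side'):
    im=np.mean([read_camera(n)[0].astype(float) for _ in range(N)],0); np.save(n+'avg.npy',im)
    s=400; g=(np.arange(s)-s/2)/s*.056
    # picture axes: right = case +y reversed(-y), up = case +x, at head-side plane z .062
    th=-.138; ex=np.array([np.cos(th),np.sin(th)]); ey=np.array([-np.sin(th),np.cos(th)])
    X,Y=np.meshgrid(g,g); P=np.array([.562,-.124])-Y[...,None]*ex-X[...,None]*ey
    p=proj(n,np.c_[P.reshape(-1,2),np.full(s*s,.062)]).reshape(s,s,2).astype(np.float32)
    o=cv2.remap(im.astype(np.float32),p[...,0],p[...,1],cv2.INTER_CUBIC)
    o=np.clip((o-o.min())/(np.percentile(o,99.5)-o.min())*255,0,255).astype(np.uint8)
    for k in range(50,400,50): o[:,k,1]=o[:,k,1]//2+90 if k==200 else o[:,k,1]; 
    out.append(o)
cv2.imwrite('pics/bolt.png',cv2.cvtColor(np.hstack(out),cv2.COLOR_RGB2BGR))
E
```

```text
(no output)
```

View pics/bolt.png

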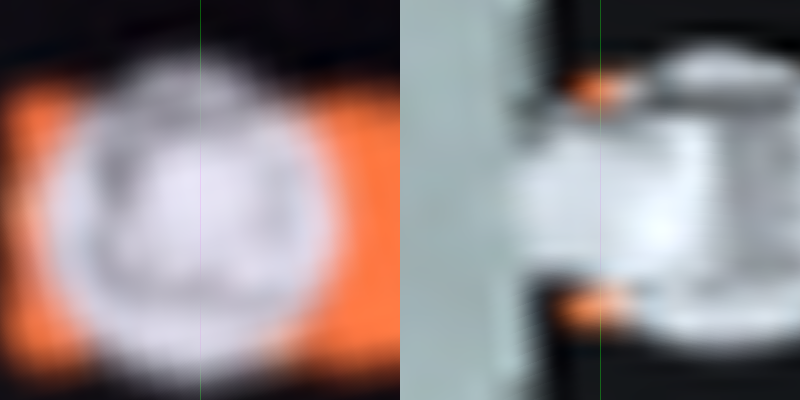

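```bash
python3 - <<'E'
from h import *
th=-.138; ex=np.array([np.cos(th),np.sin(th)]); ey=np.array([-np.sin(th),np.cos(th)])
def rect(n,z,s=400,w=.056,c=(.562,-.124)):
    im=np.load(n+'avg.npy').mean(2); g=(np.arange(s)-s/2)/s*w; X,Y=np.meshgrid(g,g)
    P=np.array(c)-Y[...,None]*ex-X[...,None]*ey
    p=proj(n,np.c_[P.reshape(-1,2),np.full(s*s,z)]).reshape(s,s,2).astype(np.float32)
    return cv2.remap(im.astype(np.float32),p[...,0],p[...,1],cv2.INTER_CUBIC)
o=cv2.GaussianBlur(rect('side',.062),(0,0),5)
gx=np.diff(o,axis=1)
for lo,hi,sg in((280,345,-1),(90,150,1)):
    r=np.arange(130,275,10); seg=np.clip(sg*gx[r,lo:hi],0,None); x=(seg**2*np.arange(lo,hi)).sum(1)/(seg**2).sum(1)
    print(lo,x.round(1),np.polyfit(r,x,1).round(3))
# template fit, top camera: washer ring + edge gradient energy along square outline at z .062 versus angle, centre
for n,z in(('top',.0625),('top',.06),('side',.0622)):
    o=cv2.GaussianBlur(rect(n,z),(0,0),4); gy,gx=np.gradient(o); best=[]
    for a in np.arange(-.25,.5,.025):
        c,s=np.cos(a),np.sin(a); b=(0,)
        for cx in range(130,330,4):
            for cy in range(140,260,4):
                e=0
                for k in range(4):
                    nx,ny=np.cos(a+k*np.pi/2),np.sin(a+k*np.pi/2); t=np.linspace(-60,60,13)
                    u=(cx+86*nx-t*ny).astype(int); v=(cy+86*ny+t*nx).astype(int)
                    ok=(u>=0)&(u<400)&(v>=0)&(v<400); 
                    if ok.all(): e+=max(0,-(gx[v,u]*nx+gy[v,u]*ny).mean())
                if e>b[0]: b=(e,cx,cy)
        best.append((round(a,3),round(float(b[0]),3))+b[1:])
    best.sort(key=lambda q:-q[1]); 
    for q in best[:4]: print(n,z,q,(np.array([.562,-.124])-(q[3]-200)/400*.056*ex-(q[2]-200)/400*.056*ey).round(4))
E
```

```text
280 [312.2 312.5 313.  313.5 314.1 314.  313.1 311.9 311.3 310.1 308.6 308.3
 310.6 315.4 314.8] [-8.00000e-03  3.13883e+02]
90 [144.1 143.3 142.1 135.7 121.7 117.6 116.8 117.3 117.8 119.4 122.2 124.2
 124.5 122.8  92.7] [ -0.218 167.807]
top 0.0625 (np.float64(0.35), 2.862, 254, 184) [ 0.5632 -0.1318]
top 0.0625 (np.float64(0.325), 2.86, 254, 184) [ 0.5632 -0.1318]
top 0.0625 (np.float64(0.375), 2.859, 254, 184) [ 0.5632 -0.1318]
top 0.0625 (np.float64(0.3), 2.847, 254, 184) [ 0.5632 -0.1318]
top 0.06 (np.float64(0.35), 2.854, 254, 176) [ 0.5643 -0.132 ]
top 0.06 (np.float64(0.325), 2.852, 254, 176) [ 0.5643 -0.132 ]
top 0.06 (np.float64(0.375), 2.847, 254, 180) [ 0.5637 -0.1319]
top 0.06 (np.float64(0.3), 2.838, 254, 176) [ 0.5643 -0.132 ]
side 0.0622 (np.float64(0.125), 3.741, 222, 196) [ 0.5621 -0.1271]
side 0.0622 (np.float64(0.15), 3.736, 222, 196) [ 0.5621 -0.1271]
side 0.0622 (np.float64(0.175), 3.731, 222, 196) [ 0.5621 -0.1271]
side 0.0622 (np.float64(0.1), 3.71, 222, 196) [ 0.5621 -0.1271]
```

```bash
cat >> h.py <<'E'
def go(x,y,z,yaw):
    s=read_state(); Rm=R.from_rotvec(s['orientation']); c,n=np.cos(yaw),np.sin(yaw)
    T=R.from_matrix(np.array([[c,n,0],[n,-c,0],[0,0,-1]]).T)
    return (Rm.inv().apply(np.array([x,y,z])-s['tool_pos'])*1000).round(1),(Rm.inv()*T).as_rotvec().round(3)
E
python3 -c "
from h import *
print(go(.571,.2593,.30,.045))"
```

```text
(array([-474.3, -189.8,  104.8]), array([0.  , 0.  , 2.81]))
```

>>> {"name": "servo_tool", "arguments": {
  "increments": [
    {"slide":[-100,-40,20],"dr":[0,0,0.15],"jaw":0.4},
    {"slide":[-150,-60,30],"dr":[0,0,0.3],"jaw":0.4},
    {"slide":[-200,-80,40],"dr":[0,0,0.45],"jaw":0.4},
    {"slide":[-250,-100,50],"dr":[0,0,0.6],"jaw":0.4},
    {"slide":[-300,-120,60],"dr":[0,0,0.75],"jaw":0.4},
    {"slide":[-340,-136,68],"dr":[0,0,0.9],"jaw":0.4},
    {"slide":[-370,-150,76],"dr":[0,0,1.05],"jaw":0.4},
    {"slide":[-400,-160,82],"dr":[0,0,1.2],"jaw":0.4},
    {"slide":[-430,-172,90],"dr":[0,0,1.35],"jaw":0.4},
    {"slide":[-450,-180,98],"dr":[0,0,1.5],"jaw":0.4},
    {"slide":[-465,-186,102],"dr":[0,0,1.65],"jaw":0.4},
    {"slide":[-474,-190,105],"dr":[0,0,1.8],"jaw":0.4},
    {"slide":[-474,-190,105],"dr":[0,0,1.95],"jaw":0.4},
    {"slide":[-474,-190,105],"dr":[0,0,2.1],"jaw":0.4},
    {"slide":[-474,-190,105],"dr":[0,0,2.25],"jaw":0.4},
    {"slide":[-474,-190,105],"dr":[0,0,2.4],"jaw":0.4},
    {"slide":[-474,-190,105],"dr":[0,0,2.55],"jaw":0.4},
    {"slide":[-474,-190,105],"dr":[0,0,2.7],"jaw":0.4},
    {"slide":[-474,-190,105],"dr":[0,0,2.81],"jaw":0.4},
    {"slide":[-474,-190,105],"dr":[0,0,2.81],"jaw":0.4}
  ],
  "force": 15
}}

```text
t: 3.3
tool_pos: [0.5706, 0.2592, 0.2997]
orientation: [-3.141, -0.068, -0.0]
force: [0.6, -0.1, 0.5]
opening: 0.0559
gripper_force: 0.0
```

```bash
python3 -c "
from h import *
print(go(.571,.2593,.217,.045),read_state()['opening'],read_state()['q'].round(2))"
```

```text
(array([ 0.4, -0.1, 82.7]), array([-0.   , -0.   , -0.002])) 0.055893681598867435 [ 0.34  0.27  1.52 -0.    1.35  1.87]
```

>>> {"name": "servo_tool", "arguments": {
  "increments": [
    {"slide":[0,0,25],"dr":[0,0,0],"jaw":0.4},
    {"slide":[0,0,50],"dr":[0,0,0],"jaw":0.4},
    {"slide":[0,0,68],"dr":[0,0,0],"jaw":0.4},
    {"slide":[0,0,80],"dr":[0,0,0],"jaw":0.4},
    {"slide":[0,0,82.5],"dr":[0,0,0],"jaw":0.4},
    {"slide":[0,0,82.5],"dr":[0,0,0],"jaw":0.55},
    {"slide":[0,0,82.5],"dr":[0,0,0],"jaw":0.7},
    {"slide":[0,0,82.5],"dr":[0,0,0],"jaw":0.9},
    {"slide":[0,0,82.5],"dr":[0,0,0],"jaw":1},
    {"slide":[0,0,82.5],"dr":[0,0,0],"jaw":1},
    {"slide":[0,0,82.5],"dr":[0,0,0],"jaw":1},
    {"slide":[0,0,82.5],"dr":[0,0,0],"jaw":1}
  ],
  "force": 15
}}

```text
t: 4.5
tool_pos: [0.5709, 0.2594, 0.2179]
orientation: [-3.14, -0.07, -0.002]
force: [-0.7, 1.3, 3.9]
opening: 0.0221
gripper_force: 15.0
```

>>> {"name": "servo_tool", "arguments": {
  "increments": [
    {"slide":[0,0,0],"dr":[0,0,0],"jaw":1},
    {"slide":[0,0,0],"dr":[0,0,0],"jaw":1},
    {"slide":[0,0,-5],"dr":[0,0,0],"jaw":1},
    {"slide":[0,0,-15],"dr":[0,0,0],"jaw":1},
    {"slide":[0,0,-30],"dr":[0,0,0],"jaw":1},
    {"slide":[0,0,-50],"dr":[0,0,0],"jaw":1},
    {"slide":[0,0,-75],"dr":[0,0,0],"jaw":1},
    {"slide":[0,0,-90],"dr":[0,0,0],"jaw":1},
    {"slide":[0,0,-90],"dr":[0,0,0],"jaw":1}
  ],
  "force": 60
}}

```text
t: 5.4
tool_pos: [0.5717, 0.2596, 0.3112]
orientation: [-3.139, -0.07, -0.009]
force: [0.2, 0.3, -2.0]
opening: 0.0217
gripper_force: 59.9
```

```bash
python3 - <<'E'
from h import *
s=read_state(); print(s['force'],s['wrist_torque'],s['gripper_force'])
# hover: socket 25 mm above seated; bolt yaw from case -.138-.13 -> handle yaw +pi/2
b=np.array([.562,-.126]); yaw=-.138-.13+np.pi/2
g=b+.120*np.array([np.cos(yaw),np.sin(yaw)]); print(yaw,g,go(g[0],g[1],.2179-.016+.052+.04,yaw))
E
```

```text
[ 0.16122603  0.30993349 -1.99557075] [-0.00506371 -0.0880856   0.02141759] 59.945839047431946
1.3027963267948965 [ 0.5937764  -0.01028371] (array([  9.9, 270.6,  16.9]), array([ 0.002, -0.006, -1.258]))
```

>>> {"name": "servo_tool", "arguments": {
  "increments": [
    {"slide":[1,30,0],"dr":[0,0,-0.14],"jaw":1},
    {"slide":[2,60,0],"dr":[0,0,-0.28],"jaw":1},
    {"slide":[3,90,0],"dr":[0,0,-0.42],"jaw":1},
    {"slide":[4,120,0],"dr":[0,0,-0.56],"jaw":1},
    {"slide":[5,150,4],"dr":[0,0,-0.7],"jaw":1},
    {"slide":[6,180,8],"dr":[0,0,-0.84],"jaw":1},
    {"slide":[7,210,12],"dr":[0,0,-0.98],"jaw":1},
    {"slide":[8,240,15],"dr":[0,0,-1.12],"jaw":1},
    {"slide":[9,260,17],"dr":[0,0,-1.2],"jaw":1},
    {"slide":[10,270.6,17],"dr":[0.002,-0.006,-1.258],"jaw":1},
    {"slide":[10,270.6,17],"dr":[0.002,-0.006,-1.258],"jaw":1},
    {"slide":[10,270.6,17],"dr":[0.002,-0.006,-1.258],"jaw":1},
    {"slide":[10,270.6,17],"dr":[0.002,-0.006,-1.258],"jaw":1}
  ]
}}

```text
t: 6.7
tool_pos: [0.5925, -0.0099, 0.2897]
orientation: [-2.497, -1.902, 0.009]
force: [-0.0, -0.5, -3.5]
opening: 0.0216
gripper_force: 59.9
```

```bash
python3 - <<'E'
from h import *
s=read_state(); print(s['force'],s['tool_pos'],s['orientation'],s['wrist_torque'])
o=[]
for n in('top','side'):
    im=np.mean([read_camera(n)[0].astype(float) for _ in range(4)],0).astype(np.uint8)
    c=proj(n,[[.57,-.09,.08]])[0].astype(int); print(n,c)
    o.append(cv2.resize(im[c[1]-33:c[1]+33,c[0]-33:c[0]+33],None,fx=6,fy=6,interpolation=cv2.INTER_CUBIC)); print(proj(n,[[.562,-.126,.0655],[.562,-.126,.052]]))
cv2.imwrite('pics/hov.png',cv2.cvtColor(np.hstack(o),cv2.COLOR_RGB2BGR))
E
```

```text
[-0.00724151 -0.50508731 -3.49973994] [ 0.5924824  -0.00991303  0.28974134] [-2.49700904 -1.90223541  0.00929439] [0.07496503 0.02743594 0.06471335]
top [372 171]
[[383.41328786 176.13171001]
 [382.88757234 177.21221317]]
side [371 238]
[[370.01642642 251.23156099]
 [369.79596074 255.53594249]]
```

View pics/hov.png

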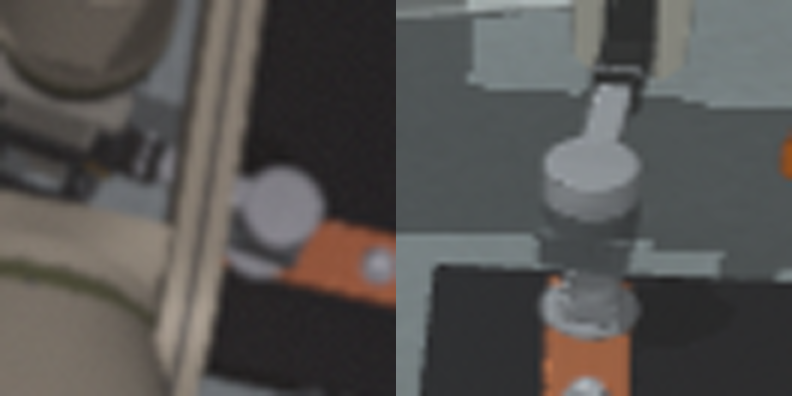

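```bash
python3 - <<'E'
from h import *
f=lambda x,y,c:(c[0]-33+(x+.5)/6-.5,c[1]-33+(y+.5)/6-.5)
print(at_z('top',[f(284,207,(372,171))],.1313),at_z('side',[f(195,165,(371,238))],.1313))
s=read_state(); Rm=R.from_rotvec(s['orientation']); x=Rm.apply([1,0,0]); print('xaxis',x,np.arctan2(x[1],x[0]))
print('kin socket',Rm.apply([-.12,0,.167+.034])+s['tool_pos'])
E
```

```text
[[ 0.55724784 -0.12568197  0.1313    ]] [[ 0.55793544 -0.13761558  0.1313    ]]
xaxis [ 0.26457363  0.96435945 -0.00341302] 1.3030329536975962
kin socket [ 0.55987343 -0.12659041  0.0897113 ]
```

```bash
python3 - <<'E'
from h import *
for n,c,r in(('top',(386,172),4),('side',(370,232),3)):
    D=np.mean([read_camera(n)[1] for _ in range(3)],0)
    px=[(u,v) for u in range(c[0]-r,c[0]+r+1) for v in range(c[1]-(r if n=='top' else 2),c[1]+(r if n=='top' else 2)+1)]
    P=at_d(n,px,D); print(n,np.median(P,0),P.std(0)); A=np.c_[P[:,:2],np.ones(len(P))]; print('slope',np.linalg.lstsq(A,P[:,2],rcond=None)[0])
    # handle/bar region of home head for reference: copper, washer heights
    im=read_camera(n)[0]
    q=proj(n,[[.551,-.187,.049],[.546,-.21,.049],[.536,-.27,.049]]).round().astype(int); print(at_d(n,[tuple(a) for a in q],D)[:,2])
E
```

```text
top [ 0.55850068 -0.12661859  0.12677881] [0.01702    0.01028352 0.0515425 ]
slope [-2.27283764  1.09758546  1.53706107]
[0.0522361  0.0491535  0.04958074]
side [ 0.55887556 -0.12959551  0.12654899] [0.00510831 0.00662846 0.00079788]
slope [-0.02720714 -0.01167171  0.14028256]
[0.05150105 0.04775611 0.0470539 ]
```

```bash
python3 - <<'E'
from h import *
u=np.array([np.cos(1.303),np.sin(1.303)]); o=np.array([.5605,-.1265])
for n in('top','side'):
    ds=[read_camera(n)[1] for _ in range(4)]; d=np.mean(ds,0); d[np.min(ds,0)==0]=0
    vv,uu=np.mgrid[0:400,0:640]; px=np.c_[uu.ravel(),vv.ravel()].astype(float)
    r,Rm,t=rays(n,px); P=(r*d.ravel()[:,None]-t)@Rm; P=P[d.ravel()>0]
    a=(P[:,:2]-o)@u; l=(P[:,:2]-o)@np.array([-u[1],u[0]])
    k=(abs(l)<.009)&(P[:,2]>.09)&(P[:,2]<.16)&(a>-.015)&(a<.24)
    for lo in np.arange(-.02,.24,.02):
        m=k&(a>=lo)&(a<lo+.02)
        if m.sum()>3: print(n,round(lo+.01,3),m.sum(),np.percentile(P[m,2],[50,90]).round(4))
E
```

```text
top -0.01 29 [0.1271 0.1284]
top 0.01 39 [0.1272 0.1295]
top 0.03 10 [0.1238 0.1256]
top 0.07 39 [0.1288 0.1313]
top 0.09 10 [0.129  0.1309]
top 0.17 32 [0.1312 0.1333]
top 0.21 12 [0.1319 0.1333]
top 0.23 34 [0.1307 0.1337]
side -0.01 23 [0.1263 0.1271]
side 0.01 28 [0.1267 0.1274]
side 0.03 25 [0.1248 0.1254]
side 0.05 27 [0.1254 0.1258]
side 0.07 38 [0.1277 0.1293]
side 0.09 23 [0.1291 0.1301]
side 0.11 23 [0.1293 0.1303]
side 0.13 26 [0.1301 0.1305]
side 0.15 23 [0.1303 0.1314]
side 0.17 19 [0.1309 0.1317]
side 0.19 19 [0.1312 0.1326]
side 0.21 9 [0.1313 0.1317]
```

>>> {"name": "servo_tool", "arguments": {
  "increments": [
    {"slide":[4,1.5,0],"dr":[0,-0.014,0],"jaw":1},
    {"slide":[7.7,3,4],"dr":[0,-0.027,0],"jaw":1},
    {"slide":[7.7,3,8],"dr":[0,-0.027,0],"jaw":1},
    {"slide":[7.7,3,10],"dr":[0,-0.027,0],"jaw":1},
    {"slide":[7.7,3,10],"dr":[0,-0.027,0],"jaw":1},
    {"slide":[7.7,3,10],"dr":[0,-0.027,0],"jaw":1}
  ]
}}

```text
t: 8.5
tool_pos: [0.5975, -0.0041, 0.28]
orientation: [2.487, 1.896, -0.043]
force: [0.3, -0.5, -3.0]
opening: 0.0213
gripper_force: 59.9
```

```bash
cat > ht.py <<'E'
from h import *
s=read_state(); Rm=R.from_rotvec(s['orientation']); x=Rm.apply([1,0,0]); yaw=np.arctan2(x[1],x[0]); print('t',s['t'],'tcp',s['tool_pos'].round(4),'F',s['force'].round(1),'yaw',yaw.round(4),'xz',x[2].round(4))
K=Rm.apply([-.12,0,.168+.034])+s['tool_pos']; print('kin mouth',K.round(4))
u=np.array([np.cos(yaw),np.sin(yaw)]); o=K[:2]
for n in('side','top'):
    ds=[read_camera(n)[1] for _ in range(3)]; d=np.mean(ds,0); d[np.min(ds,0)==0]=0
    vv,uu=np.mgrid[0:400,0:640]; px=np.c_[uu.ravel(),vv.ravel()].astype(float)
    r,Rc,t=rays(n,px); P=(r*d.ravel()[:,None]-t)@Rc; P=P[d.ravel()>0]
    a=(P[:,:2]-o)@u; l=(P[:,:2]-o)@np.array([-u[1],u[0]])
    h=K[2]+.044; k=(abs(l)<.009)&(abs(P[:,2]-h)<.012)&(a>-.015)
    m=k&(a<.012); print(n,'head top z',np.median(P[m,2]).round(4))
    m=k&(a>.07)&(a<.22); print(n,'bar slope,z@.12',np.polyfit(a[m]-.12,P[m,2],1).round(4),m.sum())
    H=P[(abs(P[:,2]-np.median(P[k&(a<.012),2]))<.004)&(np.hypot(a,l)<.03)]; print(n,'head centre(depth)',(((H[:,:2].max(0)+H[:,:2].min(0))/2)).round(4),len(H))
E
python3 ht.py
```

```text
t 8.5 tcp [ 0.5975 -0.0041  0.28  ] F [ 0.3 -0.5 -3. ] yaw 1.3029 xz -0.0304
kin mouth [ 0.5631 -0.1254  0.0818]
side head top z 0.1198
side bar slope,z@.12 [-0.0043  0.1197] 154
side head centre(depth) [ 0.5636 -0.1217] 129
top head top z 0.1204
top bar slope,z@.12 [-0.0011  0.1201] 84
top head centre(depth) [ 0.564  -0.1195] 136
```

>>> {"name": "servo_tool", "arguments": {
  "increments": [
    {"slide":[1,0,4],"dr":[0,0,0],"jaw":1},
    {"slide":[1,0,8],"dr":[0,0,0],"jaw":1},
    {"slide":[1,0,10],"dr":[0,0,0],"jaw":1},
    {"slide":[1,0,10],"dr":[0,0,0],"jaw":1}
  ]
}}

```text
t: 9.2
tool_pos: [0.5974, -0.0034, 0.2693]
orientation: [2.487, 1.896, -0.044]
force: [0.8, 0.5, -4.1]
opening: 0.0212
gripper_force: 59.9
```

```bash
python3 - <<'E'
from h import *
s=read_state(); print(s['force'],s['tool_pos'],go(*s['tool_pos'],1.303))
o=[]
for n in('top','side'):
    im=np.mean([read_camera(n)[0].astype(float) for _ in range(4)],0).astype(np.uint8)
    c=proj(n,[[.563,-.125,.07]])[0].astype(int); print(n,c)
    o.append(cv2.resize(im[c[1]-25:c[1]+25,c[0]-25:c[0]+25],None,fx=8,fy=8,interpolation=cv2.INTER_CUBIC))
cv2.imwrite('pics/hov2.png',cv2.cvtColor(np.hstack(o),cv2.COLOR_RGB2BGR))
E
```

```text
[ 0.77043086  0.52521882 -4.11018467] [ 0.59740587 -0.0033734   0.26933539] (array([0., 0., 0.]), array([-0.006,  0.031, -0.   ]))
top [383 175]
side [370 249]
```

View pics/hov2.png

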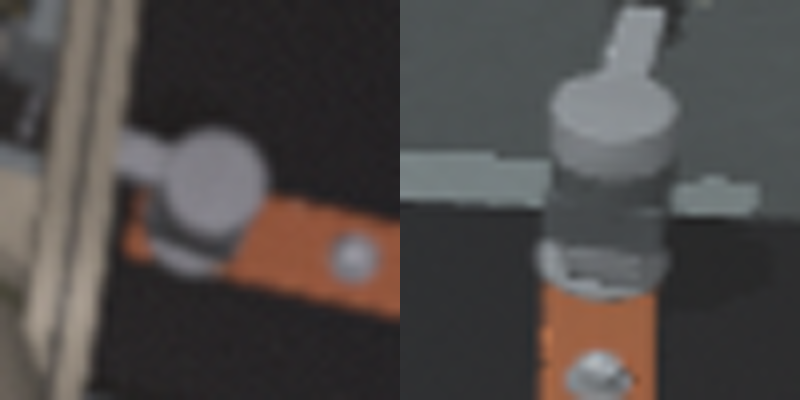

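```bash
python3 - <<'E'
from h import *
f=lambda x,y,c:(c[0]-25+(x+.5)/8-.5,c[1]-25+(y+.5)/8-.5)
print(at_z('top',[f(215,182,(383,175))],.110))
c=(370,249)
print('side head',at_z('side',[f(214,107,c)],.110),'washer',at_z('side',[f(201,262,c)],.052))
# washer circle in top avg & side avg by copper/bright contrast at plane .052
for n in('top','side'):
    im=np.load(n+'avg.npy'); 
    th=-.138; ex=np.array([np.cos(th),np.sin(th)]); ey=np.array([-np.sin(th),np.cos(th)])
    s=300;w=.06;g=(np.arange(s)-s/2)/s*w;X,Y=np.meshgrid(g,g);P=np.array([.562,-.125])-Y[...,None]*ex-X[...,None]*ey
    p=proj(n,np.c_[P.reshape(-1,2),np.full(s*s,.052)]).reshape(s,s,2).astype(np.float32)
    o=cv2.remap(im.astype(np.float32),p[...,0],p[...,1],cv2.INTER_CUBIC)[...,2]  # blue: washer bright, copper/black dark
    o=cv2.GaussianBlur(o,(0,0),4); gy,gx=np.gradient(o); best=(0,)
    for cx in range(100,200,2):
        for cy in range(100,200,2):
            a=np.linspace(0,2*np.pi,72,endpoint=False)
            if n=='side': a=np.r_[np.linspace(-.5,.5,20),np.linspace(.6,2.5,20),np.linspace(2.7,3.3,10)]
            u=(cx+105*np.cos(a)).astype(int);v=(cy+105*np.sin(a)).astype(int); ok=(u>=0)&(u<s)&(v>=0)&(v<s)
            e=np.clip(-(gx[v[ok],u[ok]]*np.cos(a[ok])+gy[v[ok],u[ok]]*np.sin(a[ok])),0,1.).sum()
            if e>best[0]: best=(e,cx,cy)
    print(n,best,np.array([.562,-.125])-(best[2]-s/2)/s*w*ex-(best[1]-s/2)/s*w*ey)
E
```

```text
[[ 0.56217415 -0.12359448  0.11      ]]
side head [[ 0.56327127 -0.12716146  0.11      ]] washer [[ 0.56128713 -0.12945017  0.052     ]]
top (np.float64(72.0), 130, 150) [ 0.56255025 -0.12103803]
side (np.float64(44.54325719493841), 180, 162) [ 0.55879744 -0.13061281]
```

>>> {"name": "servo_tool", "arguments": {
  "increments": [
    {"slide":[-1.2,-0.7,0],"dr":[0,0,0],"jaw":1},
    {"slide":[-1.2,-0.7,1],"dr":[0,0,0],"jaw":1},
    {"slide":[-1.2,-0.7,2],"dr":[0,0,0],"jaw":1},
    {"slide":[-1.2,-0.7,3],"dr":[0,0,0],"jaw":1},
    {"slide":[-1.2,-0.7,3],"dr":[0,0,0],"jaw":1}
  ]
}}

```text
t: 10.1
tool_pos: [0.5966, -0.0045, 0.2669]
orientation: [2.487, 1.896, -0.043]
force: [0.5, 0.5, -3.1]
opening: 0.0217
gripper_force: 59.9
```

>>> {"name": "servo_tool", "arguments": {
  "increments": [
    {"slide":[0,0,1],"dr":[0,0,0],"jaw":1},
    {"slide":[0,0,2],"dr":[0,0,0],"jaw":1},
    {"slide":[0,0,2],"dr":[0,0,0],"jaw":1}
  ]
}}

```text
t: 10.4
tool_pos: [0.5967, -0.0045, 0.2651]
orientation: [2.486, 1.896, -0.042]
force: [0.3, 0.5, -3.8]
opening: 0.0215
gripper_force: 59.9
```

>>> {"name": "servo_tool", "arguments": {
  "increments": [
    {"slide":[0,0,1],"dr":[0,0,0],"jaw":1},
    {"slide":[0,0,2],"dr":[0,0,0],"jaw":1},
    {"slide":[0,0,2],"dr":[0,0,0],"jaw":1}
  ]
}}

```text
t: 10.7
tool_pos: [0.5969, -0.0044, 0.2637]
orientation: [2.486, 1.896, -0.041]
force: [0.4, 2.1, 1.8]
opening: 0.0218
gripper_force: 60.0
```

>>> {"name": "servo_tool", "arguments": {
  "increments": [
    {"slide":[0,1.8,0.3],"dr":[0,0,0.015],"jaw":1},
    {"slide":[-0.1,3.6,0.6],"dr":[0,0,0.03],"jaw":1},
    {"slide":[-0.1,4.8,0.6],"dr":[0,0,0.04],"jaw":1},
    {"slide":[-0.1,4.8,0.6],"dr":[0,0,0.04],"jaw":1}
  ]
}}

```text
t: 11.1
tool_pos: [0.6016, -0.0059, 0.263]
orientation: [2.524, 1.844, -0.041]
force: [-0.4, 3.1, 2.8]
opening: 0.0212
gripper_force: 60.0
```

>>> {"name": "servo_tool", "arguments": {
  "increments": [
    {"slide":[0.5,0,0],"dr":[0,0,0],"jaw":1},
    {"slide":[1.2,0,0],"dr":[0,0,0],"jaw":1},
    {"slide":[1.2,0,0.5],"dr":[0,0,0],"jaw":1},
    {"slide":[1.2,0,1],"dr":[0,0,0],"jaw":1},
    {"slide":[1.2,0,1],"dr":[0,0,0],"jaw":1}
  ]
}}

```text
t: 11.6
tool_pos: [0.6016, -0.0049, 0.2616]
orientation: [2.523, 1.845, -0.042]
force: [-0.1, 0.8, 2.8]
opening: 0.0216
gripper_force: 60.0
```

>>> {"name": "servo_tool", "arguments": {
  "increments": [
    {"slide":[0.3,0,0.5],"dr":[0,0,0],"jaw":1},
    {"slide":[0.5,0,1],"dr":[0,0,0],"jaw":1},
    {"slide":[0.5,0,1.5],"dr":[0,0,0],"jaw":1},
    {"slide":[0.5,0,1.5],"dr":[0,0,0],"jaw":1}
  ]
}}

```text
t: 12.0
tool_pos: [0.6017, -0.0043, 0.2599]
orientation: [2.523, 1.846, -0.042]
force: [-0.8, 0.1, 3.4]
opening: 0.0214
gripper_force: 60.0
```

```bash
python3 ht.py
```

```text
t 12.0 tcp [ 0.6017 -0.0043  0.2599] F [-0.8  0.1  3.4] yaw 1.263 xz -0.0305
kin mouth [ 0.5627 -0.1243  0.0617]
side head top z 0.1048
side bar slope,z@.12 [-0.0465  0.0996] 136
side head centre(depth) [ 0.5639 -0.1221] 121
top head top z 0.1049
top bar slope,z@.12 [-0.0435  0.1002] 75
top head centre(depth) [ 0.5632 -0.1197] 136
```

>>> {"name": "servo_tool", "arguments": {
  "increments": [
    {"slide":[-3,0,-2],"dr":[0,0.015,0],"jaw":1},
    {"slide":[-6,0,-3.5],"dr":[0,0.03,0],"jaw":1},
    {"slide":[-9,0,-5],"dr":[0,0.045,0],"jaw":1},
    {"slide":[-9,0,-5],"dr":[0,0.045,0],"jaw":1},
    {"slide":[-9,0,-5],"dr":[0,0.045,0],"jaw":1}
  ]
}}

```text
t: 12.8
tool_pos: [0.599, -0.0131, 0.2654]
orientation: [-2.527, -1.847, -0.015]
force: [-0.9, -0.1, 2.4]
opening: 0.0213
gripper_force: 60.0
```

```bash
python3 ht.py; python3 - <<'E'
from h import *
# refined square fit, both cameras jointly free: model render (faces top cone+sides) by intensity clusters: fit 2D outline of prism top at z=.062 and base; score by regression of image on face masks
def score(n,c,a,im,box):
    u0,v0,u1,v1=box; S=8
    def fill(pts,lab,L):
        p=(proj(n,pts)-[u0,v0]+.5)*S-.5; cv2.fillConvexPoly(L,np.round(p).astype(np.int32),lab)
    L=np.zeros(((v1-v0)*S,(u1-u0)*S),np.uint8)
    t=np.linspace(0,2*np.pi,60); 
    th=-.138; ex=np.array([np.cos(th),np.sin(th)]); ey=np.array([-np.sin(th),np.cos(th)])
    B=lambda x,y,z:np.r_[np.array(c)+x*ex+y*ey,z]
    fill([B(-.07,.04,.044),B(-.07,-.06,.044),B(.07,-.06,.044),B(.07,.04,.044)],1,L)
    fill([B(-.018,.03,.049),B(-.018,-.06,.049),B(.018,-.06,.049),B(.018,.03,.049)],2,L)
    fill([B(.021*np.cos(q),.021*np.sin(q),.052) for q in t],3,L)
    cc=-cam(n)[2].T@cam(n)[3]; Cs=[.017*np.array([np.cos(th-a+np.pi/4+k*np.pi/2),np.sin(th-a+np.pi/4+k*np.pi/2)]) for k in range(4)]
    V=lambda k,z:np.r_[np.array(c)+Cs[k%4],z]
    for k in range(4):
        nrm=Cs[k]+Cs[(k+1)%4]
        if nrm@(cc[:2]-np.array(c))>0: fill([V(k,.052),V(k+1,.052),V(k+1,.062),V(k,.062)],4+k,L)
    fill([V(k,.062) for k in range(4)],8,L)
    fill([np.r_[np.array(c)+.0095*np.array([np.cos(q),np.sin(q)]),.0655] for q in t],9,L)
    A=np.stack([cv2.resize(cv2.GaussianBlur((L==l).astype(np.float32),(0,0),S*.5),(u1-u0,v1-v0),interpolation=cv2.INTER_AREA).ravel() for l in range(10) if (L==l).any()],1)
    y=im[v0:v1,u0:u1].reshape(-1,3); return ((y-A@np.linalg.lstsq(A,y,rcond=None)[0])**2).mean()
from scipy.optimize import minimize
for n in('top','side'):
    im=np.load(n+'avg.npy'); c0=(.562,-.124) if n=='top' else (.5615,-.129)
    p=proj(n,[[c0[0],c0[1],.058]])[0].astype(int); r=11 if n=='top' else 9; box=(p[0]-r,p[1]-r,p[0]+r+1,p[1]+r+1)
    res=[]
    for a in np.arange(-.1,.5,.05):
        m=minimize(lambda q:score(n,q,a,im,box),c0,method='Nelder-Mead',options=dict(maxfev=50,initial_simplex=[c0,(c0[0]+.002,c0[1]),(c0[0],c0[1]+.002)])); res.append((round(a,2),m.fun.round(2),m.x.round(4)))
    for q in res: print(n,q[0],q[1],q[2])
E
```

```text
t 12.8 tcp [ 0.599  -0.0131  0.2654] F [-0.9 -0.1  2.4] yaw 1.2621 xz 0.0145
kin mouth [ 0.5628 -0.1245  0.0617]
side head top z 0.1044
side bar slope,z@.12 [0.0012 0.1048] 138
side head centre(depth) [ 0.564  -0.1212] 130
top head top z 0.1044
top bar slope,z@.12 [0.003  0.1051] 78
top head centre(depth) [ 0.5625 -0.1265] 122Traceback (most recent call last):
  File "<stdin>", line 29, in <module>
    res = _minimize_neldermead(fun, x0, args, callback, bounds=bounds,
                               **options)
    fsim[j] = func(sim[j])
              ~~~~^^^^^^^^
    fx = function(np.copy(x), *(wrapper_args + args))
  File "<stdin>", line 29, in <lambda>
  File "<stdin>", line 13, in score
  File "<stdin>", line 6, in fill
  File "h.py", line 23, in proj
    K,D,Rm,t=cam(n); return cv2.projectPoints(np.array(P,float),cv2.Rodrigues(Rm)[0],t,K,D)[0].reshape(-1,2)
             ~~~^^^
  File "h.py", line 9, in cam
    p=camera_params(n); K=np.array([[p['fx'],0,p['cx']],[0,p['fy'],p['cy']],[0,0,1]],float)
ValueError: time passes only in moves, steps and waits
```

```bash
sed -i 's/^def cam(n)/import functools\n@functools.cache\ndef cam(n)/' h.py; cat > fit.py <<'E'
from h import *
from scipy.optimize import minimize
th=-.138; ex=np.array([np.cos(th),np.sin(th)]); ey=np.array([-np.sin(th),np.cos(th)]); S=8; t=np.linspace(0,2*np.pi,60)
def score(n,c,a,im,box):
    u0,v0,u1,v1=box; c=np.array(c); L=np.zeros(((v1-v0)*S,(u1-u0)*S),np.uint8)
    def fill(pts,lab): cv2.fillConvexPoly(L,np.round(((proj(n,pts)-[u0,v0]+.5)*S-.5)*16).astype(np.int32),lab,shift=4)
    B=lambda x,y,z:np.r_[c+x*ex+y*ey,z]
    fill([B(-.07,.04,.044),B(-.07,-.06,.044),B(.07,-.06,.044),B(.07,.04,.044)],1)
    fill([B(-.018,.03,.049),B(-.018,-.06,.049),B(.018,-.06,.049),B(.018,.03,.049)],2)
    fill([B(.021*np.cos(q),.021*np.sin(q),.052) for q in t],3)
    cc=-cam(n)[2].T@cam(n)[3]; Cs=[.01697*np.array([np.cos(th-a+np.pi/4+k*np.pi/2),np.sin(th-a+np.pi/4+k*np.pi/2)]) for k in range(4)]
    V=lambda k,z:np.r_[c+Cs[k%4],z]
    for k in range(4):
        if (Cs[k]+Cs[(k+1)%4])@(cc[:2]-c)>0: fill([V(k,.052),V(k+1,.052),V(k+1,.062),V(k,.062)],4+k)
    fill([V(k,.062) for k in range(4)],8)
    fill([np.r_[c+.0095*np.array([np.cos(q),np.sin(q)]),.0655] for q in t],9)
    A=np.stack([cv2.resize(cv2.GaussianBlur((L==l).astype(np.float32),(0,0),S*.5),(u1-u0,v1-v0),interpolation=cv2.INTER_AREA).ravel() for l in range(10) if (L==l).any()],1)
    y=im[v0:v1,u0:u1].reshape(-1,3); return ((y-A@np.linalg.lstsq(A,y,rcond=None)[0])**2).mean()
for n in('top','side'):
    im=np.load(n+'avg.npy'); c0=(.562,-.124) if n=='top' else (.5615,-.129)
    p=proj(n,[[c0[0],c0[1],.058]])[0].astype(int); r=10 if n=='top' else 9; box=(p[0]-r,p[1]-r,p[0]+r+1,p[1]+r+1)
    for a in np.arange(-.2,.5,.05):
        m=minimize(lambda q:score(n,q,a,im,box),c0,method='Nelder-Mead',options=dict(maxfev=45,initial_simplex=[c0,(c0[0]+.002,c0[1]),(c0[0],c0[1]+.002)])); print(n,round(a,2),round(m.fun,2),m.x.round(4))
E
python3 fit.py
```

```text
top -0.2 80.75 [ 0.561  -0.1249]
top -0.15 80.4 [ 0.561  -0.1249]
top -0.1 80.14 [ 0.561  -0.1249]
top -0.05 79.8 [ 0.561  -0.1249]
top -0.0 79.41 [ 0.561  -0.1249]
top 0.05 79.33 [ 0.561  -0.1249]
top 0.1 78.35 [ 0.561  -0.1249]
top 0.15 78.39 [ 0.561  -0.1249]
top 0.2 78.53 [ 0.5609 -0.1251]
top 0.25 82.88 [ 0.561  -0.1249]
top 0.3 81.63 [ 0.561  -0.1249]
top 0.35 81.38 [ 0.561  -0.1249]
top 0.4 81.11 [ 0.561  -0.1249]
top 0.45 81.38 [ 0.561  -0.1249]
side -0.2 93.89 [ 0.5613 -0.1284]
side -0.15 95.6 [ 0.5613 -0.1283]
side -0.1 95.26 [ 0.5613 -0.1282]
side -0.05 95.82 [ 0.5613 -0.1282]
side -0.0 96.27 [ 0.5613 -0.1282]
side 0.05 80.51 [ 0.5613 -0.1283]
side 0.1 77.47 [ 0.5614 -0.1279]
side 0.15 78.18 [ 0.5615 -0.128 ]
side 0.2 79.0 [ 0.5614 -0.1279]
side 0.25 80.4 [ 0.5614 -0.1282]
side 0.3 81.74 [ 0.5613 -0.1283]
side 0.35 82.89 [ 0.5613 -0.1283]
side 0.4 84.55 [ 0.5613 -0.1284]
side 0.45 85.5 [ 0.5613 -0.1284]
```

>>> {"name": "servo_tool", "arguments": {
  "increments": [
    {"slide":[-0.3,-0.6,0],"dr":[0,0,0],"jaw":1},
    {"slide":[-0.8,-1.1,0],"dr":[0,0,0],"jaw":1},
    {"slide":[-0.8,-1.1,0.5],"dr":[0,0,0],"jaw":1},
    {"slide":[-0.8,-1.1,1],"dr":[0,0,0],"jaw":1},
    {"slide":[-0.8,-1.1,1],"dr":[0,0,0],"jaw":1}
  ]
}}

```text
t: 13.6
tool_pos: [0.598, -0.013, 0.2647]
orientation: [-2.527, -1.848, -0.016]
force: [1.8, 2.7, 4.9]
opening: 0.0217
gripper_force: 60.0
```

>>> {"name": "servo_tool", "arguments": {
  "increments": [
    {"slide":[0.6,0.6,0],"dr":[0,0,0],"jaw":1},
    {"slide":[0.6,-0.6,0],"dr":[0,0,-0.01],"jaw":1},
    {"slide":[0.6,-1.8,0],"dr":[0,0,-0.02],"jaw":1},
    {"slide":[0.6,-3,0],"dr":[0,0,-0.03],"jaw":1},
    {"slide":[0.6,-4.2,0],"dr":[0,0,-0.04],"jaw":1},
    {"slide":[0.6,-5.4,0],"dr":[0,0,-0.05],"jaw":1},
    {"slide":[0.6,-5.4,0],"dr":[0,0,-0.05],"jaw":1}
  ]
}}

```text
t: 14.3
tool_pos: [0.5927, -0.0111, 0.2644]
orientation: [-2.479, -1.911, -0.015]
force: [1.2, 1.3, 4.2]
opening: 0.0219
gripper_force: 60.0
```

```bash
python3 ht.py; python3 -c "
from h import *
print(read_state()['wrist_torque'])"
```

```text
t 14.3 tcp [ 0.5927 -0.0111  0.2644] F [1.2 1.3 4.2] yaw 1.3134 xz 0.0144
kin mouth [ 0.5623 -0.1241  0.0607]
side head top z 0.1042
side bar slope,z@.12 [-0.0054  0.1038] 154
side head centre(depth) [ 0.564  -0.1211] 130
top head top z 0.1052
top bar slope,z@.12 [0.0002 0.104 ] 76
top head centre(depth) [ 0.5635 -0.1258] 120
[-0.52333741  0.09167842  0.05226088]
```

>>> {"name": "servo_tool", "arguments": {
  "increments": [
    {"slide":[0,1.2,0],"dr":[0,0,0.01],"jaw":1},
    {"slide":[0,3.6,0.2],"dr":[0,0,0.03],"jaw":1},
    {"slide":[-0.1,6,0.2],"dr":[0,0,0.05],"jaw":1},
    {"slide":[-0.2,7.8,0.2],"dr":[0,0,0.065],"jaw":1},
    {"slide":[-0.4,9.6,0.2],"dr":[0,0,0.08],"jaw":1},
    {"slide":[-0.5,11.4,0.2],"dr":[0,0,0.095],"jaw":1},
    {"slide":[-0.7,13.2,0.2],"dr":[0,0,0.11],"jaw":1},
    {"slide":[-0.7,13.2,0.2],"dr":[0,0,0.11],"jaw":1}
  ]
}}

```text
t: 15.4
tool_pos: [0.6055, -0.0152, 0.2641]
orientation: [-2.581, -1.77, -0.014]
force: [-0.7, 1.3, 3.7]
opening: 0.0218
gripper_force: 60.0
```

```bash
python3 ht.py; python3 -c "
from h import *
print(read_state()['wrist_torque'])"
```

```text
t 15.4 tcp [ 0.6055 -0.0152  0.2641] F [-0.7  1.3  3.7] yaw 1.2019 xz 0.0141
kin mouth [ 0.5624 -0.1241  0.0604]
side head top z 0.1042
side bar slope,z@.12 [-0.0131  0.1035] 116
side head centre(depth) [ 0.5636 -0.1211] 130
top head top z 0.1045
top bar slope,z@.12 [-0.0151  0.1039] 74
top head centre(depth) [ 0.5633 -0.1268] 115
[-0.49246642  0.43149287 -0.06054498]
```

```bash
cat > ov.py <<'E'
from h import *
import sys
Z=float(sys.argv[1]); o=[]; t=np.linspace(0,2*np.pi,80)
for n,b in(('top',(.561,-.1249)),('side',(.5614,-.128))):
    im=np.mean([read_camera(n)[0].astype(float) for _ in range(4)],0).astype(np.uint8); np.save('now_'+n,im)
    c=proj(n,[[.562,-.126,.085]])[0].astype(int); r=22; S=9
    A=cv2.resize(im[c[1]-r:c[1]+r,c[0]-r:c[0]+r],None,fx=S,fy=S,interpolation=cv2.INTER_CUBIC)
    p=proj(n,[[b[0]+.0205*np.cos(q),b[1]+.0205*np.sin(q),Z] for q in t]); p=((p-c+r+.5)*S-.5)
    cv2.polylines(A,[np.round(p).astype(np.int32)],True,(255,0,0),1); 
    w=proj(n,[[b[0]+.021*np.cos(q),b[1]+.021*np.sin(q),.052] for q in t]); w=((w-c+r+.5)*S-.5); cv2.polylines(A,[np.round(w).astype(np.int32)],True,(0,255,0),1)
    o.append(A); cc=proj(n,[[b[0],b[1],Z],[b[0]+.001,b[1],Z],[b[0],b[1]+.001,Z]]); print(n,((cc[0]-c+r+.5)*S-.5).round(1),'px per mm x,y',((cc[1:]-cc[0])*S).round(2))
cv2.imwrite('pics/'+sys.argv[2],cv2.cvtColor(np.hstack(o),cv2.COLOR_RGB2BGR))
E
python3 ov.py .1045 ov1.png
```

```text
top [207.5 194.7] px per mm x,y [[ 0.17 -2.8 ]
 [-2.9  -0.25]]
side [206.7 156.7] px per mm x,y [[ 3.53 -0.11]
 [-0.45 -1.94]]
```

View pics/ov1.png

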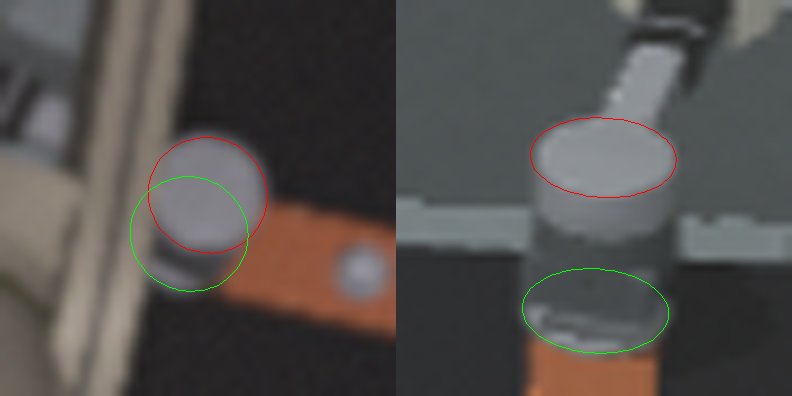

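>>> {"name": "servo_tool", "arguments": {
  "increments": [
    {"slide":[-0.5,-5.4,-0.3],"dr":[0,0,-0.045],"jaw":1},
    {"slide":[-0.8,-10.8,-0.3],"dr":[0,0,-0.09],"jaw":1},
    {"slide":[-1.5,-16.1,-0.3],"dr":[0,0,-0.135],"jaw":1},
    {"slide":[-2.2,-21.5,0],"dr":[0,0,-0.18],"jaw":1},
    {"slide":[-2.2,-21.5,0],"dr":[0,0,-0.18],"jaw":1}
  ]
}}

```text
t: 16.6
tool_pos: [0.5844, -0.0092, 0.2642]
orientation: [-2.411, -1.998, -0.017]
force: [0.8, 0.9, 4.4]
opening: 0.0212
gripper_force: 60.0
```

```bash
python3 -c "
from h import *
s=read_state();print(s['wrist_torque']);Rm=R.from_rotvec(s['orientation']);print(Rm.as_matrix().round(4),Rm.apply([-.12,0,.202])+s['tool_pos'])"
```

```text
[-0.48015993  0.06850514  0.04828414]
[[ 0.1859  0.9826  0.0014]
 [ 0.9825 -0.1859  0.015 ]
 [ 0.015  -0.0014 -0.9999]] [ 0.56235032 -0.12402143  0.06046948]
```

>>> {"name": "servo_tool", "arguments": {
  "increments": [
    {"slide":[0.5,3.1,0.3],"dr":[0,0,0.02],"jaw":1},
    {"slide":[-0.5,3.1,0.3],"dr":[0,0,0.025],"jaw":1},
    {"slide":[-0.5,2.4,0.3],"dr":[0,0,0.025],"jaw":1},
    {"slide":[0.5,2.9,0.3],"dr":[0,0,0.03],"jaw":1},
    {"slide":[0.4,5.6,0.3],"dr":[0,0,0.043],"jaw":1},
    {"slide":[-0.6,6.5,0.3],"dr":[0,0,0.05],"jaw":1},
    {"slide":[-0.7,6.1,0.3],"dr":[0,0,0.055],"jaw":1},
    {"slide":[0.3,6.7,0.3],"dr":[0,0,0.06],"jaw":1},
    {"slide":[0.2,9.2,0.3],"dr":[0,0,0.072],"jaw":1},
    {"slide":[-0.8,10.1,0.3],"dr":[0,0,0.08],"jaw":1},
    {"slide":[-0.9,9.7,0.3],"dr":[0,0,0.085],"jaw":1},
    {"slide":[0.1,10.3,0.3],"dr":[0,0,0.09],"jaw":1},
    {"slide":[-0.1,12.7,0.3],"dr":[0,0,0.102],"jaw":1},
    {"slide":[-1.2,13.7,0.3],"dr":[0,0,0.11],"jaw":1},
    {"slide":[-1.3,13.3,0.3],"dr":[0,0,0.115],"jaw":1},
    {"slide":[-0.3,13.9,0.3],"dr":[0,0,0.12],"jaw":1},
    {"slide":[-0.5,16.3,0.3],"dr":[0,0,0.132],"jaw":1},
    {"slide":[-1.6,17.3,0.3],"dr":[0,0,0.14],"jaw":1},
    {"slide":[-1.7,16.8,0.3],"dr":[0,0,0.145],"jaw":1},
    {"slide":[-1.3,17.9,0.3],"dr":[0,0,0.15],"jaw":1}
  ]
}}

```text
t: 18.6
tool_pos: [0.602, -0.0141, 0.2639]
orientation: [-2.555, -1.809, -0.015]
force: [0.6, 1.7, 3.2]
opening: 0.0214
gripper_force: 60.0
```

```bash
python3 ht.py; python3 -c "
from h import *
s=read_state();print(s['wrist_torque'])"
```

```text
t 18.6 tcp [ 0.602  -0.0141  0.2639] F [0.6 1.7 3.2] yaw 1.2323 xz 0.0143
kin mouth [ 0.5624 -0.1243  0.0602]
side head top z 0.1043
side bar slope,z@.12 [-0.0098  0.1035] 125
side head centre(depth) [ 0.564  -0.1212] 132
top head top z 0.105
top bar slope,z@.12 [-0.0075  0.1035] 75
top head centre(depth) [ 0.5624 -0.1261] 122
[-0.18362551  0.13205338  0.07470036]
```

```bash
sed '/^for n in/,$d' fit.py > fit2.py; python3 - <<'E'
s=open('fit2.py').read()
s=s.replace("def score(n,c,a,im,box):","def score(n,c,a,im,box,rb=.012,rt=.009):").replace("    fill([np.r_[c+.0095*","    fill([np.r_[c+rb*np.array([np.cos(q),np.sin(q)]),.062] for q in t],10)\n    fill([np.r_[c+rt*").replace("range(10)","range(11)")
s=s.replace("    y=im[v0:v1","    W=cv2.resize(Wm(n,box),(u1-u0,v1-v0),interpolation=cv2.INTER_AREA).ravel()[:,None]; A=A*W\n    y=W*im[v0:v1")
s=s.replace("def score","""@functools.cache
def Wm(n,box):
    u0,v0,u1,v1=box; L=np.zeros(((v1-v0)*S,(u1-u0)*S),np.float32); b=(.561,-.1249) if n=='top' else (.5614,-.128)
    for z in(.052,.064): cv2.fillConvexPoly(L,np.round((proj(n,[[b[0]+.0195*np.cos(q),b[1]+.0195*np.sin(q),z] for q in t])-[u0,v0]+.5)*S).astype(np.int32),1.)
    return L
def score""",1)
s+="""
for n in('top','side'):
    im=np.load(n+'avg.npy'); c0=(.561,-.1249) if n=='top' else (.5614,-.128)
    p=proj(n,[[c0[0],c0[1],.058]])[0].astype(int); r=10; box=(p[0]-r,p[1]-r,p[0]+r+1,p[1]+r+1)
    for a in np.arange(-.3,1.25,.1):
        m=min((minimize(lambda q:score(n,q,a,im,box,*rr),c0,method='Nelder-Mead',options=dict(maxfev=40,initial_simplex=[c0,(c0[0]+.001,c0[1]),(c0[0],c0[1]+.001)])) for rr in((.012,.009),(.0165,.011))),key=lambda m:m.fun); print(n,round(a,2),round(m.fun,2),m.x.round(4))
"""
open('fit2.py','w').write(s)
E
python3 fit2.py
```

```text
top -0.3 15.81 [ 0.5596 -0.1235]
top -0.2 15.68 [ 0.5596 -0.1239]
top -0.1 15.07 [ 0.5596 -0.1236]
top 0.0 14.44 [ 0.5596 -0.1238]
top 0.1 13.4 [ 0.5592 -0.1237]
top 0.2 12.9 [ 0.5594 -0.1233]
top 0.3 14.44 [ 0.5596 -0.1227]
top 0.4 14.0 [ 0.5601 -0.1231]
top 0.5 14.26 [ 0.5594 -0.1237]
top 0.6 14.05 [ 0.5602 -0.1234]
top 0.7 14.16 [ 0.5601 -0.1238]
top 0.8 14.27 [ 0.5602 -0.1235]
top 0.9 14.37 [ 0.56   -0.1235]
top 1.0 14.73 [ 0.5601 -0.1236]
top 1.1 15.23 [ 0.5598 -0.1236]
top 1.2 15.71 [ 0.5596 -0.1236]
side -0.3 46.82 [ 0.5612 -0.1282]
side -0.2 50.09 [ 0.5613 -0.1282]
side -0.1 51.06 [ 0.5609 -0.1286]
side 0.0 55.48 [ 0.5612 -0.1282]
side 0.1 42.26 [ 0.562  -0.1278]
side 0.2 45.2 [ 0.5617 -0.1279]
side 0.3 47.77 [ 0.5615 -0.128 ]
side 0.4 49.8 [ 0.5614 -0.1281]
side 0.5 50.08 [ 0.5614 -0.128 ]
side 0.6 50.6 [ 0.5612 -0.128 ]
side 0.7 49.66 [ 0.5611 -0.1279]
side 0.8 48.5 [ 0.5612 -0.1277]
side 0.9 47.0 [ 0.5612 -0.1279]
side 1.0 45.57 [ 0.5612 -0.1278]
side 1.1 44.55 [ 0.5612 -0.1279]
side 1.2 45.23 [ 0.5612 -0.1282]
```

>>> {"name": "servo_tool", "arguments": {
  "increments": [
    {"slide":[1,0,0],"dr":[0,0,0],"jaw":1},
    {"slide":[2,0,0],"dr":[0,0,0],"jaw":1},
    {"slide":[2,0,0],"dr":[0,0,0],"jaw":1}
  ]
}}

```text
t: 19.2
tool_pos: [0.6023, -0.0123, 0.2635]
orientation: [-2.554, -1.809, -0.013]
force: [0.6, -1.6, 1.3]
opening: 0.0212
gripper_force: 60.0
```

>>> {"name": "servo_tool", "arguments": {
  "increments": [
    {"slide":[-2,0,0],"dr":[0,0,0],"jaw":1},
    {"slide":[-4,0,0],"dr":[0,0,0],"jaw":1},
    {"slide":[-4,0,0],"dr":[0,0,0],"jaw":1}
  ]
}}

```text
t: 19.5
tool_pos: [0.6016, -0.0152, 0.2643]
orientation: [-2.553, -1.809, -0.018]
force: [2.2, 5.4, 4.3]
opening: 0.0218
gripper_force: 60.0
```

>>> {"name": "servo_tool", "arguments": {
  "increments": [
    {"slide":[2,1,0],"dr":[0,0,0],"jaw":1},
    {"slide":[2,2,0],"dr":[0,0,0],"jaw":1},
    {"slide":[2,2,0],"dr":[0,0,0],"jaw":1}
  ]
}}

```text
t: 19.8
tool_pos: [0.6037, -0.0145, 0.2636]
orientation: [-2.553, -1.809, -0.014]
force: [-0.8, 3.3, 4.2]
opening: 0.0214
gripper_force: 60.1
```

>>> {"name": "servo_tool", "arguments": {
  "increments": [
    {"slide":[0,-2,0],"dr":[0,0,0],"jaw":1},
    {"slide":[0,-4,0],"dr":[0,0,0],"jaw":1},
    {"slide":[0,-4,0],"dr":[0,0,0],"jaw":1}
  ]
}}

```text
t: 20.1
tool_pos: [0.6, -0.0133, 0.264]
orientation: [-2.554, -1.81, -0.015]
force: [1.2, 2.3, 3.7]
opening: 0.0216
gripper_force: 60.0
```

>>> {"name": "servo_tool", "arguments": {
  "increments": [
    {"slide":[1,-3.5,0],"dr":[0,0,-0.025],"jaw":1},
    {"slide":[1,-7,0.3],"dr":[0,0,-0.05],"jaw":1},
    {"slide":[1,-7,0.5],"dr":[0,0,-0.05],"jaw":1},
    {"slide":[1,-6.6,0.5],"dr":[0,0,-0.05],"jaw":1},
    {"slide":[1,-6.2,0.5],"dr":[0,0,-0.05],"jaw":1},
    {"slide":[1,-5.8,0.5],"dr":[0,0,-0.05],"jaw":1},
    {"slide":[1,-5.4,0.5],"dr":[0,0,-0.05],"jaw":1},
    {"slide":[1,-5,0.5],"dr":[0,0,-0.05],"jaw":1},
    {"slide":[1,-4.6,0.5],"dr":[0,0,-0.05],"jaw":1},
    {"slide":[1,-4.2,0.5],"dr":[0,0,-0.05],"jaw":1},
    {"slide":[1,-3.8,0.5],"dr":[0,0,-0.05],"jaw":1}
  ]
}}

```text
t: 21.2
tool_pos: [0.5963, -0.011, 0.2625]
orientation: [-2.507, -1.872, -0.013]
force: [-0.9, -1.0, -5.1]
opening: 0.0215
gripper_force: 60.0
```

```bash
python3 ht.py; python3 -c "
from h import *
s=read_state();print(s['wrist_torque'])"
```

```text
t 21.2 tcp [ 0.5963 -0.011   0.2625] F [-0.9 -1.  -5.1] yaw 1.2826 xz 0.0145
kin mouth [ 0.5621 -0.123   0.0588]
side head top z 0.1011
side bar slope,z@.12 [0.0045 0.1021] 148
side head centre(depth) [ 0.5623 -0.1202] 131
top head top z 0.1022
top bar slope,z@.12 [-0.0002  0.1026] 80
top head centre(depth) [ 0.5624 -0.1238] 125
[ 0.04778286  0.21533854 -0.10874662]
```

The socket has dropped about 3 mm and the vertical force is back to its free-hanging value, so it has engaged. I'll lower it onto the washer.

>>> {"name": "servo_tool", "arguments": {
  "increments": [
    {"slide":[0,0,1],"dr":[0,0,0],"jaw":1},
    {"slide":[0,0,2],"dr":[0,0,0],"jaw":1},
    {"slide":[0,0,3],"dr":[0,0,0],"jaw":1},
    {"slide":[0,0,4],"dr":[0,0,0],"jaw":1},
    {"slide":[0,0,4],"dr":[0,0,0],"jaw":1}
  ]
}}

```text
t: 22.0
tool_pos: [0.5966, -0.0111, 0.259]
orientation: [-2.508, -1.873, -0.014]
force: [-2.1, 0.4, -3.4]
opening: 0.0218
gripper_force: 60.0
```

>>> {"name": "servo_tool", "arguments": {
  "increments": [
    {"slide":[0,0,1],"dr":[0,0,0],"jaw":1},
    {"slide":[0,0,2],"dr":[0,0,0],"jaw":1},
    {"slide":[0,0,3],"dr":[0,0,0],"jaw":1},
    {"slide":[0,0,3],"dr":[0,0,0],"jaw":1}
  ]
}}

```text
t: 22.4
tool_pos: [0.5966, -0.0111, 0.2561]
orientation: [-2.508, -1.873, -0.014]
force: [-1.7, 0.2, -3.7]
opening: 0.0211
gripper_force: 60.0
```

```bash
python3 ht.py
```

```text
t 22.4 tcp [ 0.5966 -0.0111  0.2561] F [-1.7  0.2 -3.7] yaw 1.2828 xz 0.0143
kin mouth [ 0.5627 -0.1231  0.0524]
side head top z 0.0945
side bar slope,z@.12 [0.0006 0.0958] 144
side head centre(depth) [ 0.5623 -0.1198] 136
top head top z 0.0948
top bar slope,z@.12 [0.0027 0.0963] 75
top head centre(depth) [ 0.563  -0.1244] 117
```

>>> {"name": "servo_tool", "arguments": {
  "increments": [
    {"slide":[0,0,0.5],"dr":[0,0,0],"jaw":1},
    {"slide":[0,0,1],"dr":[0,0,0],"jaw":1},
    {"slide":[0,0,1],"dr":[0,0,0],"jaw":1},
    {"slide":[0,0,1],"dr":[0,0,0],"jaw":1}
  ]
}}

```text
t: 23.1
tool_pos: [0.5968, -0.011, 0.2555]
orientation: [-2.508, -1.873, -0.015]
force: [-3.0, 0.4, -1.6]
opening: 0.0214
gripper_force: 60.1
```

>>> {"name": "servo_tool", "arguments": {
  "increments": [
    {"slide":[-0.1,6,0],"dr":[-0.0007,0,0.05],"jaw":1},
    {"slide":[-0.6,12,0],"dr":[-0.0014,0,0.1],"jaw":1},
    {"slide":[-1.3,17.9,0],"dr":[-0.0022,0,0.15],"jaw":1},
    {"slide":[-2.4,23.8,0],"dr":[-0.0029,0,0.2],"jaw":1},
    {"slide":[-3.7,29.7,0],"dr":[-0.0036,0,0.25],"jaw":1},
    {"slide":[-5.4,35.5,-0.1],"dr":[-0.0043,0,0.3],"jaw":1},
    {"slide":[-7.3,41.1,-0.1],"dr":[-0.005,0,0.35],"jaw":1},
    {"slide":[-7.3,41.1,-0.1],"dr":[-0.005,0,0.35],"jaw":1},
    {"slide":[-7.3,41.1,-0.1],"dr":[-0.005,0,0.35],"jaw":1}
  ]
}}

```text
t: 24.0
tool_pos: [0.6338, -0.0297, 0.2549]
orientation: [-2.797, -1.41, -0.015]
force: [-4.5, -0.4, -1.5]
opening: 0.0215
gripper_force: 60.1
```

```bash
cat > st.py <<'E'
from h import *
s=read_state(); Rm=R.from_rotvec(s['orientation']); x=Rm.apply([1,0,0]); y=np.arctan2(x[1],x[0])
f=Rm.inv().apply(s['force']); print('yaw',y.round(4),'turned',(1.2828-y).round(4),'Ftool',f.round(2),'T',s['wrist_torque'].round(2),'mouth',(Rm.apply([-.12,0,.2015])+s['tool_pos']).round(4),'Rz row',Rm.as_matrix()[2].round(4),'axis moment',round((s['wrist_torque'][2]+0.12*(x[0]*s['force'][1]-x[1]*s['force'][0])),3))
E
python3 st.py
```

```text
yaw 0.934 turned 0.3488 Ftool [-3.04 -3.4   1.45] T [-0.19  1.02 -0.38] mouth [ 0.5633 -0.1237  0.0519] Rz row [ 0.0127 -0.0041 -0.9999] axis moment 0.029
```

>>> {"name": "servo_tool", "arguments": {
  "increments": [
    {"slide":[-0.6,6,0],"dr":[-0.0006,0,0.05],"jaw":1},
    {"slide":[-1.2,12,0],"dr":[-0.0012,0,0.1],"jaw":1},
    {"slide":[-2,17.9,0],"dr":[-0.0018,0,0.15],"jaw":1},
    {"slide":[-2,17.9,0],"dr":[-0.0018,0,0.15],"jaw":1}
  ]
}}

```text
t: 24.4
tool_pos: [0.6472, -0.042, 0.255]
orientation: [-2.896, -1.195, -0.016]
force: [-4.9, 1.7, -1.3]
opening: 0.0214
gripper_force: 60.2
```

```bash
python3 st.py
```

```text
yaw 0.7828 turned 0.5 Ftool [-2.29 -4.65  1.3 ] T [ 0.19  1.1  -0.47] mouth [ 0.5634 -0.1242  0.052 ] Rz row [ 0.0128 -0.004  -0.9999] axis moment 0.084
```

>>> {"name": "servo_tool", "arguments": {
  "increments": [
    {"slide":[-0.6,5,0],"dr":[-0.0006,0,0.05],"jaw":1},
    {"slide":[-1.1,11,0],"dr":[-0.0012,0,0.1],"jaw":1},
    {"slide":[-1.1,11,0],"dr":[-0.0012,0,0.1],"jaw":1}
  ]
}}

```text
t: 24.7
tool_pos: [0.6544, -0.0504, 0.2552]
orientation: [-2.953, -1.051, -0.018]
force: [-3.1, 1.9, -1.9]
opening: 0.0215
gripper_force: 60.1
```

```bash
python3 st.py
```

```text
yaw 0.6839 turned 0.5989 Ftool [-1.28 -3.44  1.89] T [ 0.24  0.73 -0.35] mouth [ 0.563  -0.1241  0.0522] Rz row [ 0.0131 -0.0033 -0.9999] axis moment 0.065
```

>>> {"name": "servo_tool", "arguments": {
  "increments": [
    {"slide":[-0.4,4.3,0],"dr":[-0.0006,0,0.04],"jaw":1},
    {"slide":[-0.7,9.1,0],"dr":[-0.001,0,0.08],"jaw":1},
    {"slide":[-0.7,9.1,0],"dr":[-0.001,0,0.08],"jaw":1}
  ]
}}

```text
t: 25.0
tool_pos: [0.6596, -0.0578, 0.2553]
orientation: [-2.992, -0.933, -0.018]
force: [-1.8, 2.4, -1.0]
opening: 0.0212
gripper_force: 60.1
```

```bash
python3 st.py
```

```text
yaw 0.6048 turned 0.678 Ftool [-0.11 -3.02  0.99] T [ 0.36  0.52 -0.24] mouth [ 0.5627 -0.124   0.0522] Rz row [ 0.0132 -0.0031 -0.9999] axis moment 0.119
```

>>> {"name": "servo_tool", "arguments": {
  "increments": [
    {"slide":[-0.1,4.5,0],"dr":[-0.0006,0,0.04],"jaw":1},
    {"slide":[-0.4,9.3,0],"dr":[-0.001,0,0.08],"jaw":1},
    {"slide":[-0.4,9.3,0],"dr":[-0.001,0,0.08],"jaw":1}
  ]
}}

```text
t: 25.3
tool_pos: [0.6645, -0.0657, 0.2552]
orientation: [-3.028, -0.813, -0.018]
force: [-1.1, 1.7, -2.0]
opening: 0.0211
gripper_force: 60.0
```

```bash
python3 st.py
```

```text
yaw 0.5247 turned 0.7581 Ftool [-0.09 -2.03  1.96] T [ 0.3   0.45 -0.26] mouth [ 0.5626 -0.124   0.0522] Rz row [ 0.0128 -0.0031 -0.9999] axis moment -0.016
```

>>> {"name": "servo_tool", "arguments": {
  "increments": [
    {"slide":[-0.1,4.6,0],"dr":[-0.0006,0,0.04],"jaw":1},
    {"slide":[-0.4,9.4,0],"dr":[-0.001,0,0.08],"jaw":1},
    {"slide":[-0.4,9.4,0],"dr":[-0.001,0,0.08],"jaw":1}
  ]
}}

```text
t: 25.6
tool_pos: [0.6688, -0.0741, 0.2552]
orientation: [-3.059, -0.692, -0.018]
force: [-1.0, 2.2, -1.4]
opening: 0.0214
gripper_force: 60.0
```

```bash
python3 st.py
```

```text
yaw 0.4447 turned 0.8381 Ftool [ 0.01 -2.44  1.41] T [ 0.34  0.38 -0.2 ] mouth [ 0.5625 -0.1241  0.0522] Rz row [ 0.0125 -0.0031 -0.9999] axis moment 0.093
```

>>> {"name": "servo_tool", "arguments": {
  "increments": [
    {"slide":[-0.1,4.6,0],"dr":[-0.0006,0,0.04],"jaw":1},
    {"slide":[-0.4,9.4,0],"dr":[-0.001,0,0.08],"jaw":1},
    {"slide":[-0.4,9.4,0],"dr":[-0.001,0,0.08],"jaw":1}
  ]
}}

```text
t: 25.9
tool_pos: [0.6725, -0.0828, 0.2551]
orientation: [-3.084, -0.569, -0.018]
force: [-0.4, 1.5, -0.4]
opening: 0.0215
gripper_force: 60.0
```

```bash
python3 st.py
```

```text
yaw 0.3647 turned 0.9181 Ftool [ 0.12 -1.55  0.42] T [ 0.34  0.34 -0.24] mouth [ 0.5625 -0.1242  0.0522] Rz row [ 0.0122 -0.0031 -0.9999] axis moment -0.049
```

>>> {"name": "servo_tool", "arguments": {
  "increments": [
    {"slide":[-0.1,4.7,0],"dr":[-0.0006,0,0.04],"jaw":1},
    {"slide":[-0.4,9.5,0],"dr":[-0.001,0,0.08],"jaw":1},
    {"slide":[-0.4,9.5,0],"dr":[-0.001,0,0.08],"jaw":1}
  ]
}}

```text
t: 26.2
tool_pos: [0.6755, -0.0918, 0.2551]
orientation: [-3.105, -0.445, -0.018]
force: [-0.4, 2.5, -1.1]
opening: 0.0215
gripper_force: 60.0
```

```bash
python3 st.py
```

```text
yaw 0.2847 turned 0.9981 Ftool [ 0.33 -2.53  1.1 ] T [ 0.4   0.3  -0.21] mouth [ 0.5625 -0.1243  0.0522] Rz row [ 0.0119 -0.0031 -0.9999] axis moment 0.099
```

>>> {"name": "servo_tool", "arguments": {
  "increments": [
    {"slide":[-0.1,4.7,0],"dr":[-0.0006,0,0.04],"jaw":1},
    {"slide":[-0.4,9.5,0],"dr":[-0.001,0,0.08],"jaw":1},
    {"slide":[-0.4,9.5,0],"dr":[-0.001,0,0.08],"jaw":1}
  ]
}}

```text
t: 26.5
tool_pos: [0.6777, -0.1007, 0.255]
orientation: [-3.12, -0.321, -0.017]
force: [-0.7, 4.3, -1.4]
opening: 0.0215
gripper_force: 60.0
```

```bash
python3 st.py
```

```text
yaw 0.205 turned 1.0778 Ftool [ 0.14 -4.32  1.44] T [ 0.65  0.32 -0.08] mouth [ 0.5623 -0.124   0.0521] Rz row [ 0.0114 -0.0036 -0.9999] axis moment 0.439
```

>>> {"name": "servo_tool", "arguments": {
  "increments": [
    {"slide":[-0.1,3.6,0],"dr":[-0.0004,0,0.03],"jaw":1},
    {"slide":[-0.2,7.2,0],"dr":[-0.0007,0,0.06],"jaw":1},
    {"slide":[-0.2,7.2,0],"dr":[-0.0007,0,0.06],"jaw":1}
  ]
}}

```text
t: 26.8
tool_pos: [0.6789, -0.1073, 0.2549]
orientation: [-3.128, -0.228, -0.017]
force: [-0.5, 5.6, -0.8]
opening: 0.0216
gripper_force: 60.0
```

```bash
python3 st.py
```

```text
yaw 0.1452 turned 1.1376 Ftool [ 0.31 -5.61  0.78] T [1.   0.34 0.11] mouth [ 0.5623 -0.1235  0.0521] Rz row [ 0.011  -0.0042 -0.9999] axis moment 0.782
```

>>> {"name": "servo_tool", "arguments": {
  "increments": [
    {"slide":[0,0,0],"dr":[0,0,0],"jaw":1},
    {"slide":[0,0,0],"dr":[0,0,0],"jaw":1}
  ]
}}

```text
t: 27.0
tool_pos: [0.6789, -0.1071, 0.2549]
orientation: [-3.128, -0.229, -0.017]
force: [-1.3, 6.2, 0.3]
opening: 0.0216
gripper_force: 60.0
```

```bash
python3 st.py; cat > wy.py <<'E'
# wrench handle yaw from camera depth (bar points)
from h import *
s=read_state(); Rm=R.from_rotvec(s['orientation']); x=Rm.apply([1,0,0]); yaw=np.arctan2(x[1],x[0]); K=Rm.apply([-.12,0,.202])+s['tool_pos']; u=np.array([np.cos(yaw),np.sin(yaw)])
for n in('top','side'):
    fr=[read_camera(n) for _ in range(4)]; d=np.mean([f[1] for f in fr],0); im=np.mean([f[0] for f in fr],0).max(2)
    vv,uu=np.mgrid[0:400,0:640]; r,Rc,t=rays(n,np.c_[uu.ravel(),vv.ravel()].astype(float)); P=(r*d.ravel()[:,None]-t)@Rc
    a=(P[:,:2]-K[:2])@u; l=(P[:,:2]-K[:2])@np.array([-u[1],u[0]])
    k=(abs(l)<.025)&(abs(P[:,2]-K[2]-.043)<.006)&(a>.135)&(a<.225)&(im.ravel()<75)
    h=(np.hypot(a,l)<.028)&(abs(P[:,2]-K[2]-.0425)<.004)
    p=np.polyfit(a[k],l[k],1) if k.sum()>5 else None; print(n,k.sum(),'bar slope vs tool',p,'head l',((l[h].max()+l[h].min())/2).round(4),h.sum())
E
python3 wy.py
```

```text
yaw 0.1464 turned 1.1364 Ftool [-0.41 -6.29 -0.31] T [0.99 0.39 0.12] mouth [ 0.5623 -0.1235  0.0521] Rz row [ 0.0111 -0.004  -0.9999] axis moment 0.875Traceback (most recent call last):
  File "wy.py", line 10, in <module>
    p=np.polyfit(a[k],l[k],1) if k.sum()>5 else None; print(n,k.sum(),'bar slope vs tool',p,'head l',((l[h].max()+l[h].min())/2).round(4),h.sum())
                                                                                                       ~~~~~~~~^^
    return umr_maximum(a, axis, None, out, keepdims, initial, where)
ValueError: zero-size array to reduction operation maximum which has no identity
```

>>> {"name": "servo_tool", "arguments": {
  "increments": [
    {"slide":[0,3.6,0],"dr":[-0.0004,0,0.03],"jaw":1},
    {"slide":[-0.2,7.2,0],"dr":[-0.0007,0,0.06],"jaw":1},
    {"slide":[-0.2,7.2,0],"dr":[-0.0007,0,0.06],"jaw":1},
    {"slide":[-0.2,7.2,0],"dr":[-0.0007,0,0.06],"jaw":1}
  ]
}}

```text
t: 27.6
tool_pos: [0.6798, -0.1138, 0.2548]
orientation: [-3.133, -0.136, -0.016]
force: [-0.7, 8.0, -0.4]
opening: 0.0216
gripper_force: 60.0
```

```bash
python3 st.py; sed -i 's/((l\[h\].max()+l\[h\].min())\/2).round(4)/l[h].mean()/' wy.py; python3 wy.py 2>/dev/null
```

```text
yaw 0.0868 turned 1.196 Ftool [-0.   -8.    0.42] T [1.41 0.49 0.28] mouth [ 0.5623 -0.123   0.0521] Rz row [ 0.0107 -0.0049 -0.9999] axis moment 1.239
top 0 bar slope vs tool None head l nan 0
side 141 bar slope vs tool [ 0.08673265 -0.02270399] head l -0.00510093035668361 134
```

>>> {"name": "servo_tool", "arguments": {
  "increments": [
    {"slide":[0,3.1,0],"dr":[-0.0004,0,0.025],"jaw":1},
    {"slide":[-0.2,6.1,0],"dr":[-0.0007,0,0.05],"jaw":1},
    {"slide":[-0.2,6.1,0],"dr":[-0.0007,0,0.05],"jaw":1},
    {"slide":[-0.2,6.1,0],"dr":[-0.0007,0,0.05],"jaw":1}
  ]
}}

```text
t: 28.4
tool_pos: [0.6801, -0.1198, 0.2548]
orientation: [-3.136, -0.058, -0.016]
force: [-1.1, 8.3, -0.3]
opening: 0.0217
gripper_force: 60.0
```

```bash
python3 st.py; python3 wy.py 2>/dev/null
```

```text
yaw 0.0369 turned 1.2459 Ftool [-0.79 -8.36  0.29] T [1.63 0.35 0.32] mouth [ 0.5623 -0.1231  0.0521] Rz row [ 0.0105 -0.0049 -0.9999] axis moment 1.32
top 0 bar slope vs tool None head l nan 0
side 155 bar slope vs tool [ 0.07120188 -0.01933471] head l -0.004614807702432038 135
```

>>> {"name": "servo_tool", "arguments": {
  "increments": [
    {"slide":[0,3.1,0],"dr":[-0.0004,0,0.025],"jaw":1},
    {"slide":[-0.2,6.1,0],"dr":[-0.0006,0,0.05],"jaw":1},
    {"slide":[-0.4,9.6,0],"dr":[-0.0009,0,0.08],"jaw":1},
    {"slide":[-0.4,9.6,0],"dr":[-0.0009,0,0.08],"jaw":1},
    {"slide":[-0.4,9.6,0],"dr":[-0.0009,0,0.08],"jaw":1}
  ]
}}

```text
t: 29.3
tool_pos: [0.6801, -0.1293, 0.2548]
orientation: [-3.136, 0.068, -0.016]
force: [-1.4, 9.1, -0.2]
opening: 0.0214
gripper_force: 60.0
```

```bash
python3 st.py; python3 wy.py 2>/dev/null
```

```text
yaw -0.0431 turned 1.3259 Ftool [-1.83 -9.    0.24] T [1.72 0.28 0.27] mouth [ 0.5623 -0.1232  0.0521] Rz row [ 0.0103 -0.005  -0.9999] axis moment 1.347
top 0 bar slope vs tool None head l nan 0
side 175 bar slope vs tool [ 0.04656982 -0.0145286 ] head l -0.004993535577189431 132
```

>>> {"name": "servo_tool", "arguments": {
  "increments": [
    {"slide":[0,2.4,0],"dr":[-0.0002,0,0.02],"jaw":1},
    {"slide":[-0.1,4.8,0],"dr":[-0.0005,0,0.04],"jaw":1},
    {"slide":[-0.1,4.8,0],"dr":[-0.0005,0,0.04],"jaw":1},
    {"slide":[-0.1,4.8,0],"dr":[-0.0005,0,0.04],"jaw":1}
  ]
}}

```text
t: 30.1
tool_pos: [0.6798, -0.134, 0.2548]
orientation: [-3.134, 0.13, -0.016]
force: [-0.3, 9.3, 0.9]
opening: 0.0215
gripper_force: 60.0
```

```bash
python3 st.py
```

```text
yaw -0.083 turned 1.3658 Ftool [-1.08 -9.2  -0.82] T [1.73 0.28 0.26] mouth [ 0.5623 -0.1232  0.0521] Rz row [ 0.0102 -0.005  -0.9999] axis moment 1.365
```

>>> {"name": "servo_tool", "arguments": {
  "increments": [
    {"slide":[-0.1,-6,0],"dr":[0.0005,0,-0.05],"jaw":1},
    {"slide":[-0.6,-12,0],"dr":[0.001,0,-0.1],"jaw":1},
    {"slide":[-1.3,-17.9,0],"dr":[0.0015,0,-0.15],"jaw":1},
    {"slide":[-2.4,-23.8,0],"dr":[0.002,0,-0.2],"jaw":1},
    {"slide":[-3.7,-29.7,0],"dr":[0.0025,0,-0.25],"jaw":1},
    {"slide":[-5.4,-35.5,0],"dr":[0.003,0,-0.3],"jaw":1},
    {"slide":[-5.4,-35.5,0],"dr":[0.003,0,-0.3],"jaw":1},
    {"slide":[-5.4,-35.5,0],"dr":[0.003,0,-0.3],"jaw":1}
  ]
}}

```text
t: 30.9
tool_pos: [0.6775, -0.0995, 0.255]
orientation: [-3.12, -0.334, -0.017]
force: [0.8, 4.5, 0.3]
opening: 0.0214
gripper_force: 60.0
```

```bash
python3 st.py
```

```text
yaw 0.2133 turned 1.0695 Ftool [ 1.75 -4.19 -0.25] T [ 0.96  0.22 -0.12] mouth [ 0.5623 -0.1239  0.0521] Rz row [ 0.0114 -0.0027 -0.9999] axis moment 0.381
```

>>> {"name": "servo_tool", "arguments": {
  "increments": [
    {"slide":[0.2,-3.6,0],"dr":[0.0003,0,-0.03],"jaw":1},
    {"slide":[0.3,-7.5,0],"dr":[0.0006,0,-0.06],"jaw":1},
    {"slide":[0.3,-7.5,0],"dr":[0.0006,0,-0.06],"jaw":1},
    {"slide":[0.3,-7.5,0],"dr":[0.0006,0,-0.06],"jaw":1}
  ]
}}

```text
t: 31.3
tool_pos: [0.676, -0.0929, 0.2548]
orientation: [-3.109, -0.426, -0.017]
force: [-0.9, 2.1, -0.1]
opening: 0.0217
gripper_force: 60.0
```

```bash
python3 st.py
```

```text
yaw 0.2725 turned 1.0103 Ftool [-0.34 -2.28  0.14] T [ 0.35  0.38 -0.21] mouth [ 0.5625 -0.1242  0.052 ] Rz row [ 0.011  -0.0019 -0.9999] axis moment 0.063
```

>>> {"name": "servo_tool", "arguments": {
  "increments": [
    {"slide":[0,-0.7,0],"dr":[0,0,0],"jaw":1},
    {"slide":[0,-0.7,-2],"dr":[0,0,0],"jaw":1},
    {"slide":[0,-0.7,-4],"dr":[0,0,0],"jaw":1},
    {"slide":[0,-0.7,-6],"dr":[0,0,0],"jaw":1},
    {"slide":[0,-0.7,-6],"dr":[0,0,0],"jaw":1}
  ]
}}

```text
t: 31.8
tool_pos: [0.6758, -0.0923, 0.2611]
orientation: [-3.109, -0.426, -0.017]
force: [-0.2, 0.6, -4.2]
opening: 0.0217
gripper_force: 60.0
```

```bash
python3 ht.py
```

```text
t 31.8 tcp [ 0.6758 -0.0923  0.2611] F [-0.2  0.6 -4.2] yaw 0.2726 xz 0.011
kin mouth [ 0.5623 -0.1236  0.0578]
side head top z 0.0997
side bar slope,z@.12 [-0.0064  0.1006] 91
side head centre(depth) [ 0.5672 -0.1247] 132
top head top z nan
top bar slope,z@.12 [0.0247 0.0995] 11
  return _methods._mean(a, axis=axis, dtype=dtype,
  ret = ret.dtype.type(ret / rcount)
Traceback (most recent call last):
  File "ht.py", line 13, in <module>
    H=P[(abs(P[:,2]-np.median(P[k&(a<.012),2]))<.004)&(np.hypot(a,l)<.03)]; print(n,'head centre(depth)',(((H[:,:2].max(0)+H[:,:2].min(0))/2)).round(4),len(H))
                                                                                                            ~~~~~~~~~~~^^^
ValueError: zero-size array to reduction operation maximum which has no identity
```

>>> {"name": "servo_tool", "arguments": {
  "increments": [
    {"slide":[0,0,-3],"dr":[0,0,0],"jaw":1},
    {"slide":[0,0,-7],"dr":[0,0,0],"jaw":1},
    {"slide":[0,0,-15],"dr":[0,0,0],"jaw":1},
    {"slide":[0,0,-30],"dr":[0,0,0],"jaw":1},
    {"slide":[0,0,-50],"dr":[0,0,0],"jaw":1},
    {"slide":[0,0,-60],"dr":[0,0,0],"jaw":1}
  ]
}}

```text
t: 32.7
tool_pos: [0.6759, -0.0925, 0.3246]
orientation: [-3.11, -0.427, -0.023]
force: [0.3, -0.4, -3.6]
opening: 0.0213
gripper_force: 60.0
```

```bash
cat >> h.py <<'E'
def gop(gx,gy,gz,yaw,p):  # grip point target, handle yaw, tool x-axis pitch up p
    s=read_state(); Rm=R.from_rotvec(s['orientation']); c,n=np.cos(yaw),np.sin(yaw)
    X=np.array([c*np.cos(p),n*np.cos(p),np.sin(p)]); Y=np.array([n,-c,0]); T=np.c_[X,Y,np.cross(X,Y)]
    tcp=np.array([gx,gy,gz])-.1679*T[:,2]
    return (Rm.inv().apply(tcp-s['tool_pos'])*1000).round(1),(Rm.inv()*R.from_matrix(T)).as_rotvec().round(4)
E
python3 - <<'E'
from h import *
s=read_state(); print(s['tool_pos'],s['force'])
print(gop(.571,.2594,.120,.0446,.013)); print(gop(.60,.09,.140,.158,.013))
E
```

```text
[ 0.67592171 -0.09252836  0.32462171] [ 0.25932014 -0.43252125 -3.56183119]
(array([  -8.9, -367.7,   36.7]), array([-0.0035, -0.0018,  0.2281]))
(array([ -26.4, -196.5,   16.4]), array([-0.0019, -0.0018,  0.1148]))
```

>>> {"name": "servo_tool", "arguments": {
  "increments": [
    {"slide":[-5,-20,0],"dr":[0,0,0.01],"jaw":1},
    {"slide":[-10,-55,2],"dr":[0,0,0.03],"jaw":1},
    {"slide":[-16,-95,5],"dr":[-0.001,-0.001,0.06],"jaw":1},
    {"slide":[-20,-135,9],"dr":[-0.001,-0.001,0.09],"jaw":1},
    {"slide":[-22,-175,13],"dr":[-0.002,-0.001,0.11],"jaw":1},
    {"slide":[-22,-215,18],"dr":[-0.002,-0.002,0.14],"jaw":1},
    {"slide":[-20,-255,23],"dr":[-0.003,-0.002,0.165],"jaw":1},
    {"slide":[-17,-295,28],"dr":[-0.003,-0.002,0.19],"jaw":1},
    {"slide":[-13,-330,32],"dr":[-0.003,-0.002,0.21],"jaw":1},
    {"slide":[-10,-355,35],"dr":[-0.0035,-0.002,0.22],"jaw":1},
    {"slide":[-9,-367.7,36.7],"dr":[-0.0035,-0.002,0.228],"jaw":1},
    {"slide":[-9,-367.7,36.7],"dr":[-0.0035,-0.002,0.228],"jaw":1},
    {"slide":[-9,-367.7,36.7],"dr":[-0.0035,-0.002,0.228],"jaw":1}
  ]
}}

```text
t: 34.0
tool_pos: [0.5682, 0.2588, 0.2852]
orientation: [-3.14, -0.071, -0.014]
force: [-0.4, -1.3, -2.8]
opening: 0.0215
gripper_force: 60.0
```

```bash
python3 ht.py 2>&1 | head -8; python3 - <<'E'
from h import *
print(gop(.571,.2594,.0705,.0446,.013))
K=(.4505,.2535)
# compare head location with home by top image: crop
im=np.mean([read_camera('top')[0].astype(float) for _ in range(4)],0).astype(np.uint8)
im2,_=read_camera('side'); c=proj('side',[[.55,.257,.07]])[0].astype(int)
a=cv2.resize(im[115:205,235:295],None,fx=6,fy=6,interpolation=cv2.INTER_CUBIC)
b=cv2.resize(im2[c[1]-40:c[1]+35,c[0]-35:c[0]+35],(432,540),interpolation=cv2.INTER_CUBIC) if False else cv2.resize(im2[c[1]-45:c[1]+45,c[0]-36:c[0]+36],None,fx=6,fy=6,interpolation=cv2.INTER_CUBIC)
cv2.imwrite('pics/home.png',cv2.cvtColor(np.hstack([a,b]),cv2.COLOR_RGB2BGR))
E
```

```text
return _methods._mean(a, axis=axis, dtype=dtype,
  ret = ret.dtype.type(ret / rcount)
t 34.0 tcp [0.5682 0.2588 0.2852] F [-0.4 -1.3 -2.8] yaw 0.045 xz 0.009
kin mouth [0.4501 0.2535 0.0821]
side head top z 0.1244
side bar slope,z@.12 [0.0051 0.1242] 98
(array([ 0.2, -0.7, 46.6]), array([-0.001 ,  0.0042, -0.0012]))
```

View pics/home.png

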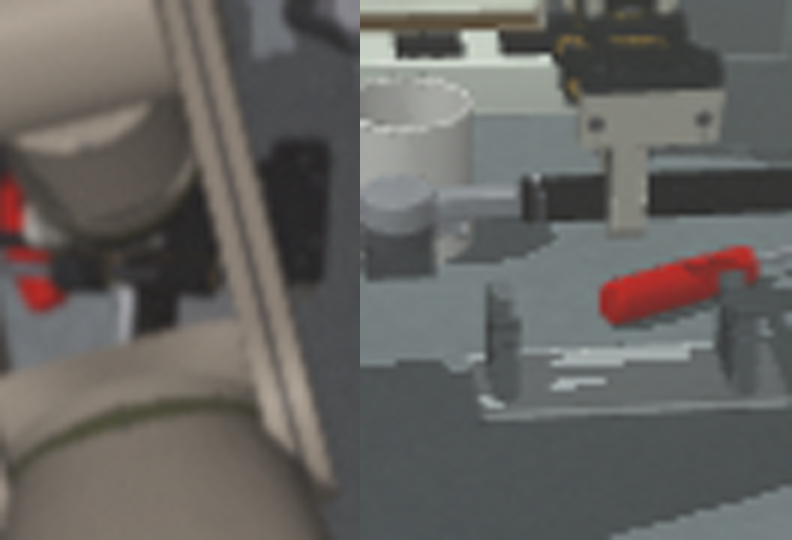

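The wrench is level above the rest, straight, with its head on the same side as before. I'll lower it in.

>>> {"name": "servo_tool", "arguments": {
  "increments": [
    {"slide":[0,-0.7,12],"dr":[0,0,0],"jaw":1},
    {"slide":[0.2,-0.7,28],"dr":[0,0,0],"jaw":1},
    {"slide":[0.2,-0.7,42],"dr":[0,0,0],"jaw":1},
    {"slide":[0.2,-0.7,50],"dr":[0,0,0],"jaw":1},
    {"slide":[0.2,-0.7,55],"dr":[0,0,0],"jaw":1},
    {"slide":[0.2,-0.7,59],"dr":[0,0,0],"jaw":1},
    {"slide":[0.2,-0.7,62],"dr":[0,0,0],"jaw":1},
    {"slide":[0.2,-0.7,62],"dr":[0,0,0],"jaw":1}
  ]
}}

```text
t: 35.35
tool_pos: [0.5686, 0.2603, 0.2228]
orientation: [-3.139, -0.07, -0.014]
force: [1.1, -0.2, -4.6]
opening: 0.0214
gripper_force: 60.0
```

```bash
python3 - <<'E'
from h import *
print(gop(.571,.2594,.050,.0446,.010),read_state()['wrist_torque'])
E
```

```text
(array([0.6, 1. , 4.9]), array([-0.0011,  0.0013,  0.0001])) [-0.05186071 -0.01076524 -0.04731219]
```

>>> {"name": "servo_tool", "arguments": {
  "increments": [
    {"slide":[0.5,0.8,1.5],"dr":[0,0,0],"jaw":1},
    {"slide":[0.5,0.8,3.5],"dr":[0,0,0],"jaw":1},
    {"slide":[0.5,0.8,5],"dr":[0,0,0],"jaw":1},
    {"slide":[0.5,0.8,5.5],"dr":[0,0,0],"jaw":1},
    {"slide":[0.5,0.8,5.5],"dr":[0,0,0],"jaw":1}
  ]
}}

```text
t: 35.85
tool_pos: [0.5693, 0.2596, 0.2182]
orientation: [-3.139, -0.07, -0.015]
force: [-4.0, -2.3, 4.6]
opening: 0.0214
gripper_force: 60.0
```

```bash
python3 ht.py 2>&1 | grep -v -i -e warn -e ret -e numpy| head -6
```

```text
t 35.85 tcp [0.5693 0.2596 0.2182] F [-4.  -2.3  4.6] yaw 0.0447 xz 0.0093
kin mouth [0.4513 0.2546 0.0151]
side head top z 0.0547
side bar slope,z@.12 [0.0229 0.0569] 92
side head centre(depth) [0.4571 0.2526] 74
top head top z nan
```

>>> {"name": "servo_tool", "arguments": {
  "increments": [
    {"slide":[0,0,0],"dr":[0,0,0],"jaw":1},
    {"slide":[0,0,0],"dr":[0,0,0],"jaw":1},
    {"slide":[0,0,0],"dr":[0,0,0],"jaw":0.72},
    {"slide":[0,0,0],"dr":[0,0,0],"jaw":0.6},
    {"slide":[0,0,0],"dr":[0,0,0],"jaw":0.45},
    {"slide":[0,0,0],"dr":[0,0,0],"jaw":0.45},
    {"slide":[0,0,0],"dr":[0,0,0],"jaw":0.45},
    {"slide":[0,0,-5],"dr":[0,0,0],"jaw":0.45},
    {"slide":[0,0,-20],"dr":[0,0,0],"jaw":0.45},
    {"slide":[0,0,-50],"dr":[0,0,0],"jaw":0.45},
    {"slide":[0,0,-95],"dr":[0,0,0],"jaw":0.45},
    {"slide":[0,0,-140],"dr":[0,0,0],"jaw":0.45},
    {"slide":[0,0,-150],"dr":[0,0,0],"jaw":0.45}
  ],
  "force": 5
}}

```text
t: 37.45
tool_pos: [0.5692, 0.2599, 0.3765]
orientation: [-3.136, -0.07, -0.031]
force: [0.7, 0.1, 0.8]
opening: 0.051
gripper_force: 0.0
```

```bash
python3 - <<'E'
from h import *
n='side'; fr=[read_camera(n) for _ in range(4)]; im=np.mean([f[0] for f in fr],0); d=np.mean([f[1] for f in fr],0)
def stats(im,d):
    vv,uu=np.mgrid[0:400,0:640]; r,Rc,t=rays(n,np.c_[uu.ravel(),vv.ravel()].astype(float)); P=(r*d.ravel()[:,None]-t)@Rc
    L=(P[:,2]>.048)&(P[:,2]<.067)&(abs(P[:,0]-.597)<.1)&(abs(P[:,1]-.259)<.05)&(im.reshape(-1,3).max(1)<75)
    Q=P[L]; print(len(Q),Q.mean(0).round(4),'xz slope,yaw',np.polyfit(Q[:,0],Q[:,2],1)[0].round(4),np.polyfit(Q[:,0],Q[:,1],1)[0].round(4))
    H=P[(P[:,2]>.052)&(P[:,2]<.066)&(abs(P[:,0]-.45)<.03)&(abs(P[:,1]-.253)<.03)]; print('head',len(H),H.mean(0).round(4))
i0,d0=load(n); stats(i0.astype(float),d0); stats(im,d)
c=proj(n,[[.56,.257,.06]])[0].astype(int)
A=[cv2.resize(x[c[1]-30:c[1]+30,c[0]-65:c[0]+65].astype(np.uint8),None,fx=6,fy=5,interpolation=cv2.INTER_CUBIC) for x in(i0,im)]
cv2.imwrite('pics/fin.png',cv2.cvtColor(np.vstack(A)[:600],cv2.COLOR_RGB2BGR))
E
```

```text
242 [0.599  0.2533 0.0553] xz slope,yaw 0.0202 0.036
head 58 [0.4545 0.2501 0.0541]
250 [0.6013 0.2532 0.0553] xz slope,yaw 0.0142 0.0325
head 58 [0.4541 0.2509 0.0539]
```

View pics/fin.png

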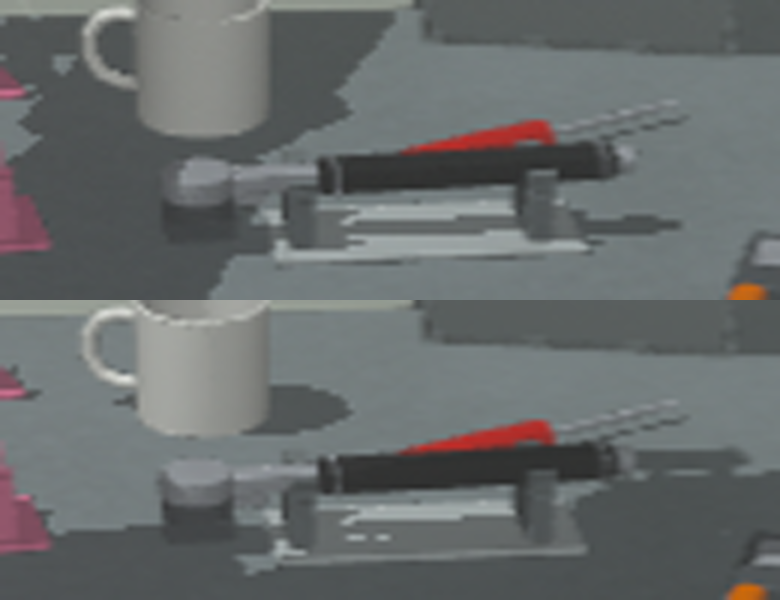

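The before (top) and after (bottom) halves match. The wrench lies in both saddles with its head at about (197,180) and (197,480), level and straight, and the gripper is clear. I'm handing the job in.

```bash
python3 -c "
from plant import *
print(close_job())"
```

```text
the job is handed in; nothing more can be done
None
```

I tightened the bolt until the wrench clearly broke over (an estimated 0.15–0.2 rad, judged from the torque plateau), laid the wrench back level and straight in its rest the same way round, and handed the job in at about 38 s; no verdict was returned.

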